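# Open the left-hand screw press and take out the mould carrier

### The job

The mould carrier is locked in the small screw press. Loosen the press - its screw has a left-hand thread, so crank the handwheel clockwise as seen from above - all the way back until you feel the stop, but do not force it there, so that the lugs of the pressure plate clear the carrier; then draw the carrier straight out by its flat handle and lay its block flat on the middle of the tile. The press stands loose on the bench and must not be dragged, twisted or tipped, and the other things stay where they are.

Things in the scene. Friction and masses are not known exactly. Their poses are not given: they have to be found in the camera images.
- press: small grey screw press, 8 kg, loose on four rubber feet, base 104 (its x) x 116 mm (its y). Origin: centre of its underside. Its mouth, with the carrier's handle sticking out, faces its own -x. Base top 20 mm up, low guide rails (to 28 mm, 1.5 mm play each side of the carrier), a back stop, two posts at y = +-47 mm with a bridge, top 86 mm up. About 25 N sideways at the crank grip tip it.
- press_axis (a point): vertical screw axis of the press, at the top of the bridge, 86 mm up. It carries a flat black handwheel, 116 mm across, its top about 103 to 123 mm up (clamped on the screw at a different height and angle each time). Left-hand thread: clockwise from above raises wheel and pressure plate together, 2.5 mm per radian. It turns evenly stiff (0.3 N m, 7 N at the crank grip) and stays where left.
- crank_grip (a point): centre (half-way up) of the upright black crank grip on the wheel, 15 mm across, 34 mm high, 46 mm from the screw axis, at any angle at the start. It spins freely on its pin, so hold it without turning the hand and lead it round; it rises with the wheel. A hard stop ends its way 1.9 to 6.1 rad clockwise of the start; where differs each time and can only be felt.
- press_front (a point): middle of the front edge of the press base (50 mm from its origin along its -x, 12 mm up).
- carrier: mould carrier, 0.2 kg: aluminium frame with a dark rubber mould, block 70 (x) x 60 (y) x 24 mm high, a flat handle along its -x. Origin: centre of the block's underside; z up. In the press it lies on the base under the screw axis, headed as the press.
- block_center (a point): centre of the carrier's block, 12 mm above its underside. Two lugs of the pressure plate hang 3 to 14 mm down in front of the block at the start, beside the handle, and lock it in; they clear it only in the last half radian before the screw's stop, and at the stop by little over 1 mm, so draw it out level. Past 75 mm of travel the block is out from under the plate.
- handle_grip (a point): place to grip the handle: 115 mm from the block's centre along the carrier's -x, half-way up the handle. The handle is 16 mm wide (carrier's y), 8 mm thick, ends 19 mm beyond this point; its middle lies 14.5 mm above the block's underside.
- tile: plain white square tile, 120 x 120 x 8 mm, fixed on the bench. Origin: centre of its underside. The carrier may lie on it in any heading, its handle reaching out over the bench; a stack of moulds some 7 cm high stands near x = 0.57, y = 0.10, so bring the handle down nearer the robot than that.
- tape: roll of masking tape, 72 mm across, 18 mm high; bystander. Origin: centre of its underside.
- cutters: side cutters, 125 mm long, lying flat; bystander. Origin: centre of the underside.
- dapping: brass cube with round hollows in its faces (dapping block), 42 mm; bystander. Origin: centre of its underside.

How it is judged:
On the way:
1. the carrier, freed by backing off the screw, is drawn out of the press (horizontal distance between carrier and press above 0.08 m), for 0.1 s.
At the end, for the whole second after the job is handed in: The carrier lies still and flat (within 3.4 degrees) on the tile, the centre of its block within 30 mm of the tile's centre (horizontal distance between carrier and tile below 0.03 m and z of carrier in the frame of tile between 0.005 and 0.011 m and angle between carrier's own z axis and vertical below 0.06 rad and linear speed of carrier below 0.02 m/s); the robot touches nothing.
It fails at once if the press is dragged, twisted or tipped: its middle or the middle of its front edge moves more than 6 mm, or it leans by more than 0.03 rad (distance of any of press, press_front from where it was at the start of the episode above 0.006 m or angle between press's own z axis and vertical above 0.03 rad).
It fails at once if the brass block, tape roll or cutters are shoved more than 20 mm (distance of any of dapping, tape, cutters from where it was at the start of the episode above 0.02 m).
It also fails if it takes over 64 s, if anything falls off the work surface, if the arm or the gripper's body presses on something with over 40 N, if the wrist force passes 120 N, or if a joint passes its speed limit or range.

### The arm

A 6-joint arm with a two-finger parallel gripper is mounted at the origin on a cart in front of the work surface, level with it; the furniture and walls round the work are solid. World frame = base frame: x ahead of the robot, y to its left, z up, the work surface at z = 0. Lengths are in m, angles in rad, forces in N, time in s.
With the tool pointing down it reaches from about 0.375 to 0.9 m from the base axis. Payload 3.1 kg.
Tool frame: the origin (TCP) lies at the very end of the fingers, on their centre line; the grasp point (between the pads) lies 19 mm behind it; z points along the fingers, y is the direction in which the jaws open and shut (so a half turn about z gives the same grasp; the last joint's range is limited). The gripper opens to 87 mm and grips with 3 to 60 N. Pads are 19 mm wide; open, the fingers measure 117 mm over their backs; the gripper's body (75 mm by 190 mm) begins 51 mm behind the grasp point.
Start: joints at [-1.381, 0.527, 1.433, -0, 1.181, -0.178], TCP at [0.225, -0.583, 0.223] pointing down, gripper open.
Joint ranges: [-3.08, 3.08], [-0.75, 2.2], [0.22, 2.44], [-1.43, 4.57], [0, 2.65], [-2.85, 2.85]. Speed limits (rad/s): [2.79, 2.79, 3.14, 3.14, 3.14, 3.14].

### API

Orientations are given as a unit quaternion [x, y, z, w].
In Python, from rig import robot gives the robot as it stands. The module is installed in compiled form; this text tells all that it offers.
- The arm moves only by the tool send_rows, never from a script. Its argument "deltas" is a list of rows, each an object of numbers: "tx", "ty", "tz": the shift along the tool's x, y, z in cm; "rx", "ry", "rz": the turn, a rotation vector about the tool's x, y, z in rad. A call has 1 to 5 rows; each row is the pose to reach, as a shift and turn from the pose commanded when the call began, along the tool's axes at that moment; what a row does not reach only later rows make up. A row lasts 1/12 s, in which the tool goes at most 41.7 mm and 7.16 degrees, less where a joint would pass 70% of its speed; a pose out of reach is approached as far as the arm can. A call with a gripper value outside its range is refused whole. "claw" is the finger opening in cm, from 0 to 8.7, set as the call begins (left out, the last holds). The fingers move at their own pace and stop on an object; "squeeze" is the grip in N (left out, the last holds). Time passes only in rows, so rows that repeat a pose let the fingers close. It gives the time, the measured TCP pose, the force and the opening at its end, in the units of the state.
- robot.get_obs(): the state, without advancing time (a new reading comes with each control period).
- robot.camera(name): name is "side" or "top"; returns a dict with "color" (384x512x3 uint8, red, green, blue), "z_map" (384x512 float32, m along the optical axis (not along the pixel's ray), 0 where there is no reading), "intrinsics" (3x3 intrinsics, pixels), "R" (3x3) and "t" (3): a world point X has camera coordinates R X + t. Camera axes: x right, y down, z forward; pixel columns grow to the right and rows downward; lengths in m; the calibration is good to about 2 mm. A picture is of the moment at which its call begins.
- robot.hand_in(): hands the job in, once; it reports no verdict.
Trained networks look in the newest picture that a camera, given by its name, has taken for a name from the list of things; names that differ only in an ending like _2 or _b are one class to them, and where a whole thing is asked for, a point or a joint stands for the part that bears it (a point fixed in the world has none). Each returns a list of dicts, best first, with "p" (0 to 1); they miss things now and then, are a little off and sometimes report something else, mostly with a low value. They report only what shows in the picture. A call takes as long as a camera call.
- robot.outline_of(label, camera): "pixels" (384x512 bool, what is visible of it) and "xy" ([column, row] in pixels, amid what is visible of it).
- robot.tip_of(label, camera): "xy" ([column, row] in pixels: a listed point, or the origin of a listed thing).
The state is a dict: "time": time; "q": joint angles; "joint_velocities": joint speeds; "joint_torque": joint torques, N m; "position": TCP position; "tool_rot": TCP orientation; "ft_force": force on the tool from outside, world axes, zero at the start; "moment": the same for the moment, N m; "grip_width": finger opening in m.
Only numpy, scipy, OpenCV 4.12 (cv2) and the standard library are available. Lean on these libraries where they do the work, as an engineer would, in place of code of your own. Each camera call takes 0.05 s, during which the arm holds its last target.

## Working session

There is one attempt and no reset: what is moved stays moved. The work goes in short steps, Python scripts to look and compute and a tool call to move; the robot and the scene stay as the last step left them, time stands still between calls to the robot, and variables do not carry over. Pictures are saved under pics/ and viewed, and the job is handed in when it is done.

Besides the shell and the picture viewer there is one more tool, called after "Call:" by a JSON object that holds its "fn" and its "kwargs". send_rows: Moves the arm, as the interface text tells. Its arguments: {"type":"object","properties":{"deltas":{"type":"array","items":{"type":"object","properties":{"tx":{"type":"number"},"ty":{"type":"number"},"tz":{"type":"number"},"rx":{"type":"number"},"ry":{"type":"number"},"rz":{"type":"number"}}}},"claw":{"type":"number"},"squeeze":{"type":"number"}},"required":["deltas"]}

```bash
mkdir -p pics; ls
cat > h.py <<'E'
import numpy as np, cv2
from rig import robot
from scipy.spatial.transform import Rotation as Ro
def snap(name,fn):
    c=robot.camera(name); cv2.imwrite('pics/'+fn,c['color'][:,:,::-1]); return c
def w(c,px,z=None):
    K,R,t=c['intrinsics'],c['R'],c['t']
    u,v=px
    if z is None:
        d=c['z_map'][int(round(v)),int(round(u))]
        return R.T@(np.linalg.inv(K)@np.array([u,v,1])*d-t)
    r=R.T@(np.linalg.inv(K)@np.array([u,v,1])); o=-R.T@t
    return o+r*(z-o[2])/r[2]
def cloud(c):
    K,R,t=c['intrinsics'],c['R'],c['t']
    v,u=np.mgrid[:384,:512]; d=c['z_map']
    P=np.stack([(u-K[0,2])/K[0,0]*d,(v-K[1,2])/K[1,1]*d,d],-1)
    return (P-t)@R
E
python3 - <<'E'
from h import *
np.set_printoptions(precision=4,suppress=True)
o=robot.get_obs(); print(o)
for n in ['side','top']:
    c=snap(n,n+'0.png'); print(n,'cam pos',-c['R'].T@c['t'],c['R'])
    for l in ['press','press_axis','crank_grip','press_front','block_center','handle_grip','tile','tape','cutters','dapping','carrier']:
        r=robot.tip_of(l,n)
        print(l,[(round(x['p'],2),np.round(x['xy'],1),np.round(w(c,x['xy']),4)) for x in r[:2]])
E
```

```text
pics
{'time': 0.0, 'q': array([-1.3815,  0.5285,  1.4339, -0.    ,  1.1814, -0.1785]), 'joint_velocities': array([ 0.    ,  0.0016, -0.0003, -0.0009, -0.0014,  0.0007]), 'joint_torque': array([ -0.0003, -44.004 , -17.6593,   0.0632,   0.0583,  -0.0002]), 'position': array([ 0.2246, -0.5825,  0.2216]), 'tool_rot': array([ 0.9831,  0.1829, -0.    , -0.0011]), 'ft_force': array([ 1.283 , -0.1346,  0.3623]), 'moment': array([-0.0101,  0.0624, -0.0223]), 'grip_width': 0.08732131917023163}
side cam pos [0.1091 1.1866 0.621 ] [[-0.9059 -0.4234  0.003 ]
 [-0.2133  0.4503 -0.867 ]
 [ 0.3657 -0.7861 -0.4982]]
press [(0.74, array([251.4, 225.8]), array([0.4758, 0.4205, 0.0359]))]
press_axis [(0.91, array([247.7, 194.8]), array([0.4862, 0.4161, 0.1077]))]
crank_grip [(0.69, array([215.1, 192. ]), array([0.6399, 0.2871, 0.0067])), (0.48, array([236.4, 171.6]), array([0.5378, 0.3658, 0.1259]))]
press_front [(0.97, array([262.3, 214.9]), array([0.4679, 0.3819, 0.0429]))]
block_center [(0.48, array([248.8, 216.4]), array([0.4833, 0.4173, 0.0558]))]
handle_grip [(0.57, array([273.9, 195.4]), array([0
[... 625 characters left out ...]
.9833]]
press [(0.81, array([242., 210.]), array([0.4816, 0.3772, 0.1069]))]
press_axis [(0.66, array([238. , 205.4]), array([0.4924, 0.3864, 0.1083]))]
crank_grip [(0.37, array([246.3, 183.9]), array([0.5356, 0.3655, 0.1458]))]
press_front [(0.72, array([260.7, 210. ]), array([0.4807, 0.3334, 0.1062]))]
block_center []
handle_grip [(0.46, array([285.7, 214.3]), array([0.4777, 0.2684, 0.0357]))]
tile [(0.83, array([303.4, 233.2]), array([0.4307, 0.222 , 0.01  ]))]
tape []
cutters [(0.61, array([246.2, 182.7]), array([0.5389, 0.3657, 0.1434])), (0.58, array([191. , 261.2]), array([ 0.3658,  0.5136, -0.0006]))]
dapping [(0.56, array([280.8, 158.1]), array([0.6241, 0.2762, 0.0413]))]
carrier []
```

Run:
```python
import cv2
for n,(x,y) in [('side',(130,120)),('top',(150,110))]:
    i=cv2.imread(f'pics/{n}0.png')[y:y+190,x:x+250]
    cv2.imwrite(f'pics/{n}0z.png',cv2.resize(i,None,fx=3.15,fy=3.15,interpolation=cv2.INTER_CUBIC))
```

```text
(no output)
```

View pics/side0z.png

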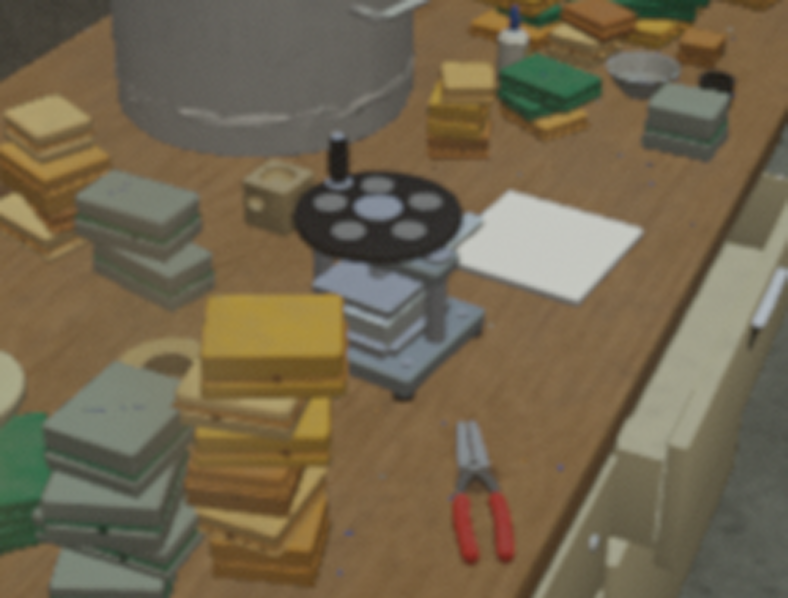

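View pics/top0z.png

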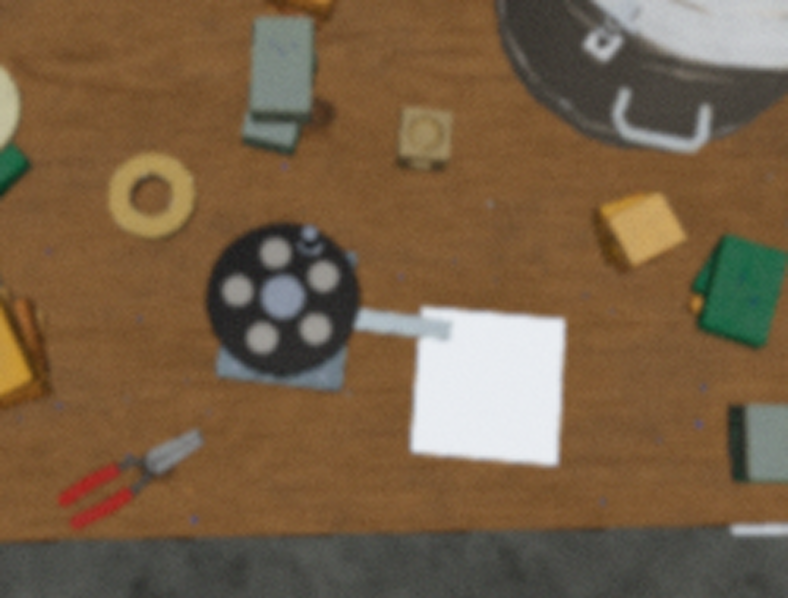

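View pics/top0.png

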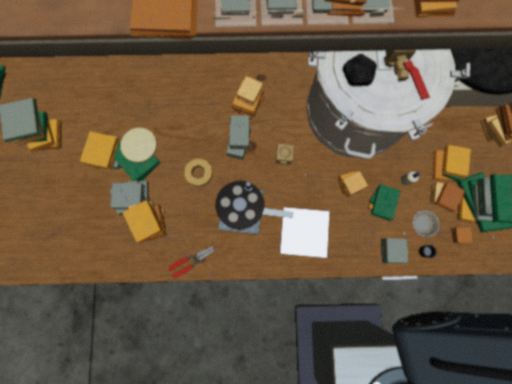

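View pics/side0.png

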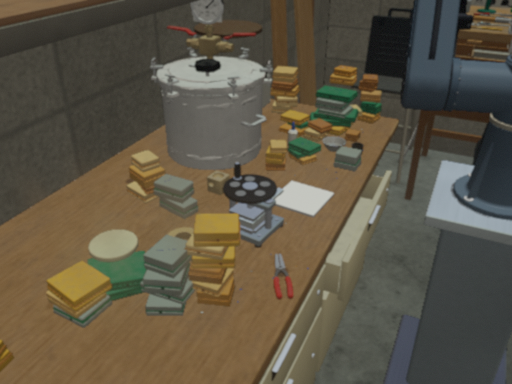

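The top view shows the wheel centre near (240,204), the grip near (248,185), and the handle pointing right (world -y) over the tile. Next I'll fit the geometry from the depth map.

```bash
cat > m.py <<'E'
from h import *
np.set_printoptions(precision=4,suppress=True)
c=robot.camera('top'); P=cloud(c); col=c['color'].astype(int)
def reg(lo,hi):
    return ((P>lo)&(P<hi)).all(-1)
m=reg([.40,.28,.095],[.60,.48,.13]); Q=P[m]; print('wheel n',len(Q),'z pct',np.percentile(Q[:,2],[5,50,95]))
(cx,cy),r=cv2.minEnclosingCircle(Q[:,:2].astype(np.float32)); print('circle',cx,cy,r, 'mid', (Q[:,:2].max(0)+Q[:,:2].min(0))/2)
zt=np.median(Q[:,2])
m=reg([.40,.28,zt+.015],[.62,.48,.2]); print('grip',m.sum(),np.median(P[m],0),P[m].max(0)); v,u=np.where(m); print(np.c_[u,v,P[m]])
m=reg([.40,.18,.028],[.56,.33,.05]); Q=P[m]; print('handle',len(Q),Q.min(0),Q.max(0),np.median(Q,0))
d=np.linalg.svd(Q[:,:2]-Q[:,:2].mean(0))[2][0]; print('dir',d,np.arctan2(*d[::-1]),Q.mean(0))
for l in ['tile','press']:
    r=robot.outline_of(l,'top')
    for x in r[:1]:
        m=x['pixels']; 
        R=cv2.minAreaRect(P[m][:,:2].astype(np.float32)); print(l,x['p'],m.sum(),R,np.median(P[m],0))
m=reg([.38,.28,.01],[.60,.50,.03]); Q=P[m]; print('base',len(Q),Q.min(0),Q.max(0))
E
python3 m.py
```

```text
wheel n 1826 z pct [0.1039 0.1067 0.1097]
circle 0.49721887707710266 0.38297298550605774 0.05801939591765404 mid [0.4971 0.383 ]
grip 40 [0.5356 0.3616 0.1422] [0.5431 0.3688 0.1465]
[[247.     181.       0.5431   0.3638   0.1421]
 [248.     181.       0.5425   0.3615   0.1448]
 [249.     181.       0.5426   0.3593   0.1437]
 [246.     182.       0.5408   0.3662   0.1423]
 [247.     182.       0.5403   0.3639   0.1442]
 [248.     182.       0.5406   0.3616   0.1428]
 [249.     182.       0.5403   0.3593   0.1439]
 [250.     182.       0.541    0.3571   0.1401]
 [246.     183.       0.5381   0.3662   0.144 ]
 [247.     183.       0.5375   0.3639   0.1464]
 [248.     183.       0.5378   0.3616   0.145 ]
 [249.     183.       0.538    0.3594   0.1439]
 [250.     183.       0.5382   0.3571   0.1428]
 [251.     183.       0.5399   0.3548   0.1342]
 [245.     184.       0.5374   0.3686   0.1364]
 [246.     184.       0.5358   0.3662   0.1439]
 [247.     184.       0.536    0.364    0.1428]
 [248.     184.       0.5354   0.3617   0.1455]
 [249.     184.       0.5351   0.3594   0.1465]
 [250
[... 791 characters left out ...]
   0.3642   0.1317]
 [248.     187.       0.5308   0.3619   0.1339]
 [249.     187.       0.5309   0.3596   0.1331]
 [250.     187.       0.532    0.3573   0.1271]
 [248.     188.       0.5305   0.362    0.1233]]
handle 193 [0.4706 0.2496 0.0312] [0.4951 0.326  0.041 ] [0.4833 0.2881 0.0374]
dir [-0.1389 -0.9903] -1.7100985003405524 [0.4832 0.2881 0.0374]
tile 0.95 2028 ((0.43471571803092957, 0.2543278932571411), (0.19961105287075043, 0.12625090777873993), 89.93827819824219) [0.4328 0.2158 0.0076]
press 0.93 2073 ((0.469873309135437, 0.3887743353843689), (0.11388611048460007, 0.1742551624774933), 76.23297119140625) [0.4901 0.3817 0.1064]
base 429 [0.3805 0.3239 0.01  ] [0.5999 0.4999 0.0268]
```

```bash
cat > g.py <<'E'
import sys
from h import *
x,y,z,psi=map(float,sys.argv[1:5])
o=robot.get_obs(); p=o['position']; R=Ro.from_quat(o['tool_rot'])
T=Ro.from_matrix(np.array([[np.cos(psi),np.sin(psi),0],[np.sin(psi),-np.cos(psi),0],[0,0,-1]]))
print('t',round(o['time'],2),'pos',np.round(p,4),'q6',o['q'][5].round(2),'d cm',np.round(R.inv().apply(np.array([x,y,z])-p)*100,2),'rot',np.round((R.inv()*T).as_rotvec(),3),'F',np.round(o['ft_force'],1))
E
python3 g.py 0.47 -0.15 0.23 1.571
```

```text
t 1.35 pos [ 0.2248 -0.5832  0.2226] q6 -0.18 d cm [ 38.46 -31.6   -0.75] rot [ 0.     0.    -1.203] F [ 0.9 -0.3  0. ]
```

Call:
{"fn": "send_rows", "kwargs": {"deltas": [{"tx":3.1,"ty":-2.6,"tz":-0.2,"rz":-0.12},{"tx":6.2,"ty":-5.2,"tz":-0.3,"rz":-0.24},{"tx":9.3,"ty":-7.8,"tz":-0.5,"rz":-0.36},{"tx":12.4,"ty":-10.4,"tz":-0.7,"rz":-0.48},{"tx":15.5,"ty":-13.0,"tz":-0.8,"rz":-0.6}], "claw": 4.0, "squeeze": 20}}

```text
schema error: expected keys tx, ty, tz, rx, ry, rz
```

```bash
python3 g.py 0.47 -0.05 0.22 1.571
```

```text
t 1.35 pos [ 0.2248 -0.5832  0.2226] q6 -0.18 d cm [ 42.05 -40.94   0.25] rot [ 0.     0.    -1.203] F [ 0.9 -0.3  0. ]
```

All keys are required.

Call:
{"fn": "send_rows", "kwargs": {"deltas": [{"tx":3.0,"ty":-2.7,"tz":0,"rx":0,"ry":0,"rz":-0.12},{"tx":6.0,"ty":-5.4,"tz":0,"rx":0,"ry":0,"rz":-0.24},{"tx":9.0,"ty":-8.1,"tz":0,"rx":0,"ry":0,"rz":-0.36},{"tx":12.0,"ty":-10.8,"tz":0,"rx":0,"ry":0,"rz":-0.48},{"tx":15.0,"ty":-13.5,"tz":0,"rx":0,"ry":0,"rz":-0.6}], "claw": 4.0, "squeeze": 20}}

```text
time: 1.77
position: [0.3166, -0.4017, 0.2226]
tool_rot: [0.884, 0.467, 0.0, 0.0]
ft_force: [0.8, 0.1, 0.1]
grip_width: 0.0616
```

```bash
python3 g.py 0.47 -0.05 0.22 1.571
```

```text
t 1.77 pos [ 0.3166 -0.4017  0.2226] q6 -0.52 d cm [37.7  -7.12  0.26] rot [ 0.     0.    -0.598] F [0.8 0.1 0.1]
```

Call:
{"fn": "send_rows", "kwargs": {"deltas": [{"tx":4.0,"ty":-0.8,"tz":0,"rx":0,"ry":0,"rz":-0.12},{"tx":8.0,"ty":-1.6,"tz":0,"rx":0,"ry":0,"rz":-0.24},{"tx":12.0,"ty":-2.3,"tz":0,"rx":0,"ry":0,"rz":-0.36},{"tx":16.0,"ty":-3.0,"tz":0,"rx":0,"ry":0,"rz":-0.48},{"tx":20.0,"ty":-3.8,"tz":0,"rx":0,"ry":0,"rz":-0.598}]}}

```text
time: 2.18
position: [0.399, -0.2154, 0.2229]
tool_rot: [0.707, 0.707, 0.0, 0.001]
ft_force: [0.5, -0.2, 0.2]
grip_width: 0.0408
```

```bash
python3 g.py 0.537 0.3615 0.19 1.571
```

```text
t 2.18 pos [ 0.399  -0.2154  0.2229] q6 -0.74 d cm [57.69 13.82  3.26] rot [0.001 0.001 0.   ] F [ 0.5 -0.2  0.2]
```

Call:
{"fn": "send_rows", "kwargs": {"deltas": [{"tx":4.0,"ty":1.0,"tz":0,"rx":0,"ry":0,"rz":0},{"tx":8.0,"ty":2.0,"tz":0,"rx":0,"ry":0,"rz":0},{"tx":12.0,"ty":3.0,"tz":0,"rx":0,"ry":0,"rz":0},{"tx":16.0,"ty":4.0,"tz":0,"rx":0,"ry":0,"rz":0},{"tx":20.0,"ty":5.0,"tz":0,"rx":0,"ry":0,"rz":0}]}}

```text
time: 2.6
position: [0.4496, -0.0153, 0.2229]
tool_rot: [0.709, 0.705, 0.0, 0.0]
ft_force: [0.9, -0.7, 0.0]
grip_width: 0.0402
```

Call:
{"fn": "send_rows", "kwargs": {"deltas": [{"tx":4.0,"ty":1.0,"tz":0,"rx":0,"ry":0,"rz":0},{"tx":8.0,"ty":2.0,"tz":0,"rx":0,"ry":0,"rz":0},{"tx":12.0,"ty":3.0,"tz":0,"rx":0,"ry":0,"rz":0},{"tx":16.0,"ty":4.0,"tz":0,"rx":0,"ry":0,"rz":0},{"tx":20.0,"ty":5.0,"tz":0,"rx":0,"ry":0,"rz":0}]}}

```text
time: 3.02
position: [0.5005, 0.1848, 0.2228]
tool_rot: [0.709, 0.705, 0.0, 0.0]
ft_force: [0.6, -0.8, -0.2]
grip_width: 0.04
```

Call:
{"fn": "send_rows", "kwargs": {"deltas": [{"tx":4.0,"ty":1.0,"tz":0.5,"rx":0,"ry":0,"rz":0},{"tx":8.0,"ty":2.0,"tz":1,"rx":0,"ry":0,"rz":0},{"tx":12.0,"ty":3.0,"tz":1.5,"rx":0,"ry":0,"rz":0},{"tx":16.0,"ty":3.8,"tz":2,"rx":0,"ry":0,"rz":0},{"tx":16.0,"ty":3.8,"tz":2,"rx":0,"ry":0,"rz":0}]}}

```text
time: 3.43
position: [0.5399, 0.3494, 0.2015]
tool_rot: [0.707, 0.707, 0.002, -0.001]
ft_force: [0.7, -0.3, -0.2]
grip_width: 0.0401
```

```bash
python3 g.py 0.537 0.3615 0.115 1.571
```

```text
t 3.43 pos [0.5399 0.3494 0.2015] q6 0.4 d cm [ 1.17 -0.31  8.65] rot [ 0.002 -0.004  0.   ] F [ 0.7 -0.3 -0.2]
```

Call:
{"fn": "send_rows", "kwargs": {"deltas": [{"tx":1.15,"ty":-0.3,"tz":1.5,"rx":0,"ry":0,"rz":0},{"tx":1.15,"ty":-0.3,"tz":4,"rx":0,"ry":0,"rz":0},{"tx":1.15,"ty":-0.3,"tz":4,"rx":0,"ry":0,"rz":0}]}}

```text
time: 3.68
position: [0.5329, 0.3529, 0.1582]
tool_rot: [0.708, 0.706, -0.004, -0.002]
ft_force: [-1.6, 0.1, -0.4]
grip_width: 0.0396
```

```bash
python3 g.py 0.537 0.3615 0.114 1.571
python3 - <<'E'
from h import *
for n,(x,y) in [('side',(180,110)),('top',(180,140))]:
    c=snap(n,'a.png'); i=c['color'][y:y+130,x:x+170,::-1]; cv2.imwrite(f'pics/{n}1.png',cv2.resize(i,None,fx=4,fy=4,interpolation=cv2.INTER_CUBIC))
E
```

```text
t 3.68 pos [0.5329 0.3529 0.1582] q6 0.41 d cm [0.88 0.45 4.42] rot [-0.008  0.004 -0.004] F [-1.6  0.1 -0.4]
```

View pics/side1.png

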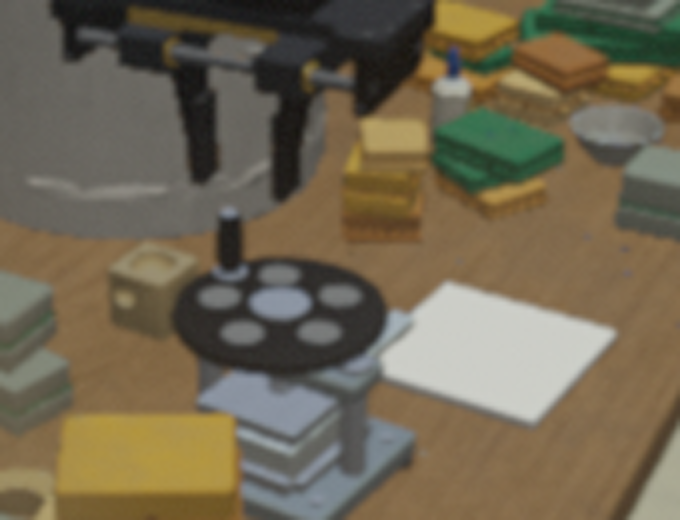

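The fingers straddle the grip, which stands at (230,240) in the zoom just below them. I'll check the settled pose.

```bash
python3 g.py 0.537 0.3615 0.114 1.571
```

```text
t 3.78 pos [0.5353 0.3531 0.1618] q6 0.41 d cm [0.85 0.17 4.78] rot [-0.003  0.001 -0.005] F [ 0.2 -0.6  0.4]
```

View pics/top1.png

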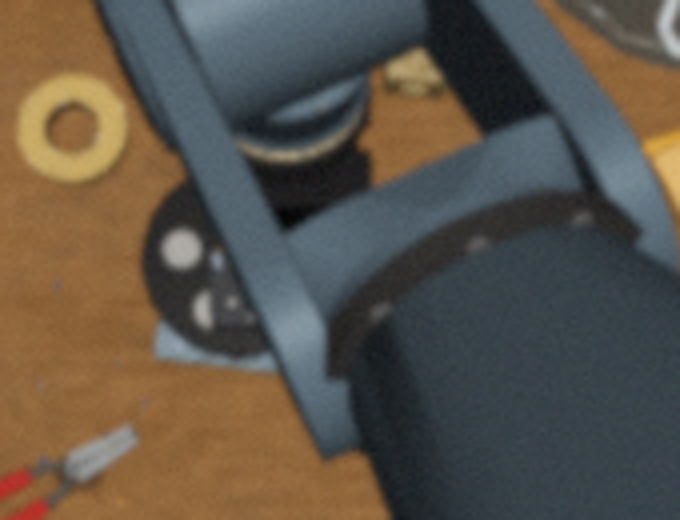

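Call:
{"fn": "send_rows", "kwargs": {"deltas": [{"tx":0.85,"ty":0.17,"tz":0,"rx":0,"ry":0,"rz":0},{"tx":0.85,"ty":0.17,"tz":2,"rx":0,"ry":0,"rz":0},{"tx":0.85,"ty":0.17,"tz":4,"rx":0,"ry":0,"rz":0},{"tx":0.85,"ty":0.17,"tz":4.75,"rx":0,"ry":0,"rz":0},{"tx":0.85,"ty":0.17,"tz":4.75,"rx":0,"ry":0,"rz":0}]}}

```text
time: 4.2
position: [0.5374, 0.3619, 0.1143]
tool_rot: [0.709, 0.705, -0.001, -0.0]
ft_force: [0.3, 0.0, 0.3]
grip_width: 0.04
```

```bash
python3 - <<'E'
from h import *
for n,(x,y) in [('side',(180,110))]:
    c=snap(n,'a.png'); i=c['color'][y:y+130,x:x+170,::-1]; cv2.imwrite(f'pics/{n}2.png',cv2.resize(i,None,fx=4,fy=4,interpolation=cv2.INTER_CUBIC))
E
python3 g.py 0.537 0.3615 0.114 1.571
```

```text
t 4.25 pos [0.5382 0.3623 0.1153] q6 0.43 d cm [-0.08 -0.12  0.13] rot [-0.    -0.    -0.006] F [ 0.4 -0.8  0.2]
```

View pics/side2.png

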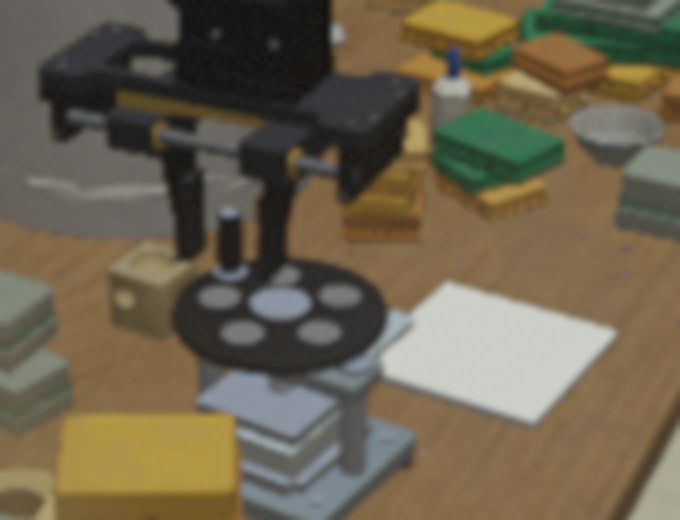

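Call:
{"fn": "send_rows", "kwargs": {"deltas": [{"tx":0,"ty":0,"tz":0,"rx":0,"ry":0,"rz":0},{"tx":0,"ty":0,"tz":0,"rx":0,"ry":0,"rz":0},{"tx":0,"ty":0,"tz":0,"rx":0,"ry":0,"rz":0},{"tx":0,"ty":0,"tz":0,"rx":0,"ry":0,"rz":0},{"tx":0,"ty":0,"tz":0,"rx":0,"ry":0,"rz":0}], "claw": 0.5, "squeeze": 12}}

```text
time: 4.67
position: [0.5385, 0.3625, 0.1158]
tool_rot: [0.709, 0.705, 0.001, 0.0]
ft_force: [3.5, -0.7, 1.9]
grip_width: 0.0145
```

```bash
python3 g.py 0.537 0.3615 0.114 1.571;python3 - <<'E'
from h import *
for n,(x,y) in [('side',(180,110))]:
    c=snap(n,'a.png'); i=c['color'][y:y+130,x:x+170,::-1]; cv2.imwrite(f'pics/{n}3.png',cv2.resize(i,None,fx=4,fy=4,interpolation=cv2.INTER_CUBIC))
E
```

```text
t 4.67 pos [0.5385 0.3625 0.1158] q6 0.43 d cm [-0.1  -0.15  0.18] rot [ 0.002 -0.001 -0.005] F [ 3.5 -0.7  1.9]
```

View pics/side3.png

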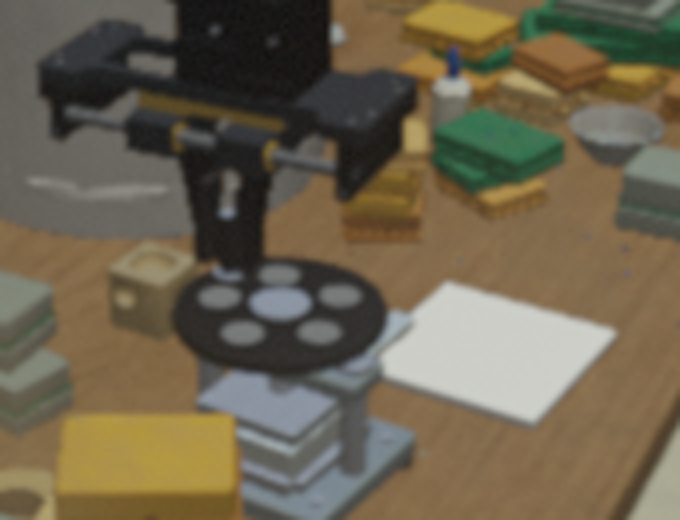

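```bash
cat > cr.py <<'E'
import sys, json
import numpy as np
th0=-0.478; r=float(sys.argv[4]) if len(sys.argv)>4 else 4.6
a,st,n=float(sys.argv[1]),float(sys.argv[2]),int(sys.argv[3])
f=lambda p:np.array([r*np.sin(th0-p),r*np.cos(th0-p),-0.25*p])
rows=[dict(zip(['tx','ty','tz','rx','ry','rz'],list(np.round(f(a+st*(i+1))-f(a),2))+[0,0,0])) for i in range(n)]
print(json.dumps(rows))
E
python3 cr.py 0 .05 5;python3 cr.py .25 .08 5;python3 cr.py .65 .08 5;python3 cr.py 1.05 .08 5
```

```text
[{"tx": -0.2, "ty": -0.11, "tz": -0.01, "rx": 0, "ry": 0, "rz": 0}, {"tx": -0.4, "ty": -0.23, "tz": -0.02, "rx": 0, "ry": 0, "rz": 0}, {"tx": -0.59, "ty": -0.36, "tz": -0.04, "rx": 0, "ry": 0, "rz": 0}, {"tx": -0.77, "ty": -0.5, "tz": -0.05, "rx": 0, "ry": 0, "rz": 0}, {"tx": -0.94, "ty": -0.65, "tz": -0.06, "rx": 0, "ry": 0, "rz": 0}]
[{"tx": -0.26, "ty": -0.26, "tz": -0.02, "rx": 0, "ry": 0, "rz": 0}, {"tx": -0.51, "ty": -0.53, "tz": -0.04, "rx": 0, "ry": 0, "rz": 0}, {"tx": -0.73, "ty": -0.83, "tz": -0.06, "rx": 0, "ry": 0, "rz": 0}, {"tx": -0.92, "ty": -1.14, "tz": -0.08, "rx": 0, "ry": 0, "rz": 0}, {"tx": -1.1, "ty": -1.46, "tz": -0.1, "rx": 0, "ry": 0, "rz": 0}]
[{"tx": -0.14, "ty": -0.34, "tz": -0.02, "rx": 0, "ry": 0, "rz": 0}, {"tx": -0.26, "ty": -0.69, "tz": -0.04, "rx": 0, "ry": 0, "rz": 0}, {"tx": -0.35, "ty": -1.04, "tz": -0.06, "rx": 0, "ry": 0, "rz": 0}, {"tx": -0.41, "ty": -1.41, "tz": -0.08, "rx": 0, "ry": 0, "rz": 0}, {"tx": -0.44, "ty": -1.77, "tz": -0.1, "rx": 0, "ry": 0, "rz": 0}]
[{"tx": -0.0, "ty": -0.37, "tz": -0.02, "rx": 0, "ry": 0, "rz": 0}, {"tx": 0.03, "ty": -0.73, "tz": -0.04, "rx": 0, "ry": 0, "rz": 0}, {"tx": 0.08, "ty": -1.1, "tz": -0.06, "rx": 0, "ry": 0, "rz": 0}, {"tx": 0.17, "ty": -1.46, "tz": -0.08, "rx": 0, "ry": 0, "rz": 0}, {"tx": 0.29, "ty": -1.81, "tz": -0.1, "rx": 0, "ry": 0, "rz": 0}]
```

Call:
{"fn": "send_rows", "kwargs": {"deltas": [{"tx":-0.2,"ty":-0.11,"tz":-0.01,"rx":0,"ry":0,"rz":0},{"tx":-0.4,"ty":-0.23,"tz":-0.02,"rx":0,"ry":0,"rz":0},{"tx":-0.59,"ty":-0.36,"tz":-0.04,"rx":0,"ry":0,"rz":0},{"tx":-0.77,"ty":-0.5,"tz":-0.05,"rx":0,"ry":0,"rz":0},{"tx":-0.94,"ty":-0.65,"tz":-0.06,"rx":0,"ry":0,"rz":0}]}}

```text
time: 5.13
position: [0.5343, 0.3558, 0.1165]
tool_rot: [0.709, 0.705, 0.005, 0.0]
ft_force: [3.6, 7.1, -2.0]
grip_width: 0.0145
```

Call:
{"fn": "send_rows", "kwargs": {"deltas": [{"tx":-0.26,"ty":-0.26,"tz":-0.02,"rx":0,"ry":0,"rz":0},{"tx":-0.51,"ty":-0.53,"tz":-0.04,"rx":0,"ry":0,"rz":0},{"tx":-0.73,"ty":-0.83,"tz":-0.06,"rx":0,"ry":0,"rz":0},{"tx":-0.92,"ty":-1.14,"tz":-0.08,"rx":0,"ry":0,"rz":0},{"tx":-1.1,"ty":-1.46,"tz":-0.1,"rx":0,"ry":0,"rz":0}]}}

```text
time: 5.55
position: [0.521, 0.3442, 0.1176]
tool_rot: [0.709, 0.705, 0.006, 0.002]
ft_force: [7.3, 5.5, -3.2]
grip_width: 0.0143
```

Call:
{"fn": "send_rows", "kwargs": {"deltas": [{"tx":-0.14,"ty":-0.34,"tz":-0.02,"rx":0,"ry":0,"rz":0},{"tx":-0.26,"ty":-0.69,"tz":-0.04,"rx":0,"ry":0,"rz":0},{"tx":-0.35,"ty":-1.04,"tz":-0.06,"rx":0,"ry":0,"rz":0},{"tx":-0.41,"ty":-1.41,"tz":-0.08,"rx":0,"ry":0,"rz":0},{"tx":-0.44,"ty":-1.77,"tz":-0.1,"rx":0,"ry":0,"rz":0}]}}

```text
time: 5.97
position: [0.5041, 0.3386, 0.1186]
tool_rot: [0.709, 0.705, 0.005, 0.003]
ft_force: [9.0, 0.4, -3.9]
grip_width: 0.0148
```

Call:
{"fn": "send_rows", "kwargs": {"deltas": [{"tx":0.0,"ty":-0.37,"tz":-0.02,"rx":0,"ry":0,"rz":0},{"tx":0.03,"ty":-0.73,"tz":-0.04,"rx":0,"ry":0,"rz":0},{"tx":0.08,"ty":-1.1,"tz":-0.06,"rx":0,"ry":0,"rz":0},{"tx":0.17,"ty":-1.46,"tz":-0.08,"rx":0,"ry":0,"rz":0},{"tx":0.29,"ty":-1.81,"tz":-0.1,"rx":0,"ry":0,"rz":0}]}}

```text
time: 6.38
position: [0.4854, 0.34, 0.1195]
tool_rot: [0.709, 0.706, 0.003, 0.003]
ft_force: [7.8, -3.9, -2.9]
grip_width: 0.0145
```

```bash
python3 cr.py 1.45 .08 4; for s in 1.77 1.97 2.17 2.37 2.57 2.77 2.97; do python3 cr.py $s .05 4; done; python3 g.py .497 .383 .1 1.571; python3 -c "
import numpy as np
from h import *
for l,z in [('press',0),('press_axis',.086)]: pass
"
```

```text
[{"tx": 0.14, "ty": -0.34, "tz": -0.02, "rx": 0, "ry": 0, "rz": 0}, {"tx": 0.31, "ty": -0.67, "tz": -0.04, "rx": 0, "ry": 0, "rz": 0}, {"tx": 0.51, "ty": -0.98, "tz": -0.06, "rx": 0, "ry": 0, "rz": 0}, {"tx": 0.72, "ty": -1.27, "tz": -0.08, "rx": 0, "ry": 0, "rz": 0}]
[{"tx": 0.15, "ty": -0.18, "tz": -0.01, "rx": 0, "ry": 0, "rz": 0}, {"tx": 0.31, "ty": -0.34, "tz": -0.03, "rx": 0, "ry": 0, "rz": 0}, {"tx": 0.47, "ty": -0.5, "tz": -0.04, "rx": 0, "ry": 0, "rz": 0}, {"tx": 0.64, "ty": -0.65, "tz": -0.05, "rx": 0, "ry": 0, "rz": 0}]
[{"tx": 0.18, "ty": -0.14, "tz": -0.01, "rx": 0, "ry": 0, "rz": 0}, {"tx": 0.37, "ty": -0.28, "tz": -0.02, "rx": 0, "ry": 0, "rz": 0}, {"tx": 0.56, "ty": -0.4, "tz": -0.04, "rx": 0, "ry": 0, "rz": 0}, {"tx": 0.76, "ty": -0.51, "tz": -0.05, "rx": 0, "ry": 0, "rz": 0}]
[{"tx": 0.21, "ty": -0.1, "tz": -0.01, "rx": 0, "ry": 0, "rz": 0}, {"tx": 0.42, "ty": -0.2, "tz": -0.03, "rx": 0, "ry": 0, "rz": 0}, {"tx": 0.63, "ty": -0.28, "tz": -0.04, "rx": 0, "ry": 0, "rz": 0}, {"tx": 0.85, "ty": -0.35, "tz": -0.05, "rx": 0, "ry": 0, "rz": 0}]
[{"tx": 0.22, "ty": -0.06, "
[... 446 characters left out ...]
": 0.92, "ty": 0.01, "tz": -0.05, "rx": 0, "ry": 0, "rz": 0}]
[{"tx": 0.23, "ty": 0.03, "tz": -0.01, "rx": 0, "ry": 0, "rz": 0}, {"tx": 0.45, "ty": 0.07, "tz": -0.03, "rx": 0, "ry": 0, "rz": 0}, {"tx": 0.68, "ty": 0.12, "tz": -0.04, "rx": 0, "ry": 0, "rz": 0}, {"tx": 0.9, "ty": 0.19, "tz": -0.05, "rx": 0, "ry": 0, "rz": 0}]
[{"tx": 0.22, "ty": 0.07, "tz": -0.01, "rx": 0, "ry": 0, "rz": 0}, {"tx": 0.43, "ty": 0.16, "tz": -0.03, "rx": 0, "ry": 0, "rz": 0}, {"tx": 0.64, "ty": 0.26, "tz": -0.04, "rx": 0, "ry": 0, "rz": 0}, {"tx": 0.84, "ty": 0.36, "tz": -0.05, "rx": 0, "ry": 0, "rz": 0}]
t 6.38 pos [0.4854 0.34   0.1195] q6 0.43 d cm [4.31 1.13 1.96] rot [ 0.009  0.    -0.004] F [ 7.8 -3.9 -2.9]
```

Call:
{"fn": "send_rows", "kwargs": {"deltas": [{"tx":0.14,"ty":-0.34,"tz":-0.02,"rx":0,"ry":0,"rz":0},{"tx":0.31,"ty":-0.67,"tz":-0.04,"rx":0,"ry":0,"rz":0},{"tx":0.51,"ty":-0.98,"tz":-0.06,"rx":0,"ry":0,"rz":0},{"tx":0.72,"ty":-1.27,"tz":-0.08,"rx":0,"ry":0,"rz":0}]}}

```text
time: 6.72
position: [0.4716, 0.3464, 0.1201]
tool_rot: [0.708, 0.706, 0.002, 0.003]
ft_force: [7.2, -5.3, -0.3]
grip_width: 0.0148
```

Call:
{"fn": "send_rows", "kwargs": {"deltas": [{"tx":0,"ty":0,"tz":0,"rx":0,"ry":0,"rz":0}]}}

```text
time: 6.8
position: [0.4709, 0.3468, 0.1201]
tool_rot: [0.708, 0.706, 0.001, 0.003]
ft_force: [5.7, -4.9, -1.0]
grip_width: 0.0145
```

Call:
{"fn": "send_rows", "kwargs": {"deltas": [{"tx":0.15,"ty":-0.18,"tz":-0.01,"rx":0,"ry":0,"rz":0},{"tx":0.31,"ty":-0.34,"tz":-0.03,"rx":0,"ry":0,"rz":0}]}}

```text
time: 6.97
position: [0.4678, 0.3493, 0.1203]
tool_rot: [0.708, 0.706, 0.001, 0.003]
ft_force: [4.7, -5.7, -0.3]
grip_width: 0.0148
```

```bash
for i in $(seq 0 54); do python3 - $i <<'E'
import sys,numpy as np
a=1.87+.08*int(sys.argv[1]); f=lambda p:4.6*np.array([np.sin(-.478-p),np.cos(-.478-p)])
print(round(a,2),np.round(f(a+.04)-f(a),2),np.round(f(a+.08)-f(a),2),end='|')
E
done
```

```text
1.87 [ 0.13 -0.13] [ 0.27 -0.25]|1.95 [ 0.14 -0.12] [ 0.29 -0.23]|2.03 [ 0.15 -0.11] [ 0.3  -0.21]|2.11 [ 0.16 -0.09] [ 0.32 -0.18]|2.19 [ 0.17 -0.08] [ 0.33 -0.15]|2.27 [ 0.17 -0.07] [ 0.35 -0.13]|2.35 [ 0.18 -0.05] [ 0.35 -0.1 ]|2.43 [ 0.18 -0.04] [ 0.36 -0.07]|2.51 [ 0.18 -0.02] [ 0.37 -0.04]|2.59 [ 0.18 -0.01] [ 0.37 -0.01]|2.67 [0.18 0.  ] [0.37 0.02]|2.75 [0.18 0.02] [0.36 0.05]|2.83 [0.18 0.03] [0.36 0.08]|2.91 [0.18 0.05] [0.35 0.1 ]|2.99 [0.17 0.06] [0.34 0.13]|3.07 [0.17 0.08] [0.33 0.16]|3.15 [0.16 0.09] [0.32 0.18]|3.23 [0.15 0.1 ] [0.3  0.21]|3.31 [0.14 0.11] [0.28 0.23]|3.39 [0.14 0.12] [0.27 0.26]|3.47 [0.12 0.14] [0.24 0.28]|3.55 [0.11 0.14] [0.22 0.29]|3.63 [0.1  0.15] [0.2  0.31]|3.71 [0.09 0.16] [0.17 0.33]|3.79 [0.08 0.17] [0.14 0.34]|3.87 [0.06 0.17] [0.12 0.35]|3.95 [0.05 0.18] [0.09 0.36]|4.03 [0.03 0.18] [0.06 0.36]|4.11 [0.02 0.18] [0.03 0.37]|4.19 [0.   0.18] [0.   0.37]|4.27 [-0.01  0.18] [-0.03  0.37]|4.35 [-0.02  0.18] [-0.06  0.36]|4.43 [-0.04  0.18] [-0.09  0.36]|4.51 [-0.05  0.18] [-0.11  0.35]|4.59 [-0.07  0.17] [-0.14  0.34]|4.67 [-0.08  0.17] [-0.17  0.33]|4.75 [-0.09  0.16] [-0.19  0.31]|4.83 [-0.11  0.15] [-0.22  0.3 ]|4.91 [-0.12  0.14] [-0.24  0.28]|4.99 [-0.13  0.13] [-0.26  0.26]|5.07 [-0.14  0.12] [-0.28  0.24]|5.15 [-0.15  0.11] [-0.3   0.21]|5.23 [-0.16  0.1 ] [-0.32  0.19]|5.31 [-0.16  0.08] [-0.33  0.16]|5.39 [-0.17  0.07] [-0.34  0.13]|5.47 [-0.17  0.06] [-0.35  0.11]|5.55 [-0.18  0.04] [-0.36  0.08]|5.63 [-0.18  0.03] [-0.36  0.05]|5.71 [-0.18  0.01] [-0.37  0.02]|5.79 [-0.18 -0.  ] [-0.37 -0.01]|5.87 [-0.18 -0.02] [-0.37 -0.04]|5.95 [-0.18 -0.03] [-0.36 -0.07]|6.03 [-0.18 -0.04] [-0.36 -0.1 ]|6.11 [-0.17 -0.06] [-0.35 -0.12]|6.19 [-0.17 -0.07] [-0.34 -0.15]|
```

Call:
{"fn": "send_rows", "kwargs": {"deltas": [{"tx":0.13,"ty":-0.13,"tz":-0.01,"rx":0,"ry":0,"rz":0},{"tx":0.27,"ty":-0.25,"tz":-0.02,"rx":0,"ry":0,"rz":0}]}}

```text
time: 7.13
position: [0.465, 0.3519, 0.1205]
tool_rot: [0.708, 0.706, 0.001, 0.003]
ft_force: [5.7, -6.3, 0.2]
grip_width: 0.0146
```

Call:
{"fn": "send_rows", "kwargs": {"deltas": [{"tx":0.14,"ty":-0.12,"tz":-0.01,"rx":0,"ry":0,"rz":0},{"tx":0.29,"ty":-0.23,"tz":-0.02,"rx":0,"ry":0,"rz":0}]}}

```text
time: 7.3
position: [0.4625, 0.3547, 0.1207]
tool_rot: [0.708, 0.706, 0.0, 0.003]
ft_force: [5.4, -6.2, 0.2]
grip_width: 0.0145
```

Call:
{"fn": "send_rows", "kwargs": {"deltas": [{"tx":0.15,"ty":-0.11,"tz":-0.01,"rx":0,"ry":0,"rz":0},{"tx":0.3,"ty":-0.21,"tz":-0.02,"rx":0,"ry":0,"rz":0}]}}

```text
time: 7.47
position: [0.4602, 0.3575, 0.1208]
tool_rot: [0.708, 0.706, 0.0, 0.003]
ft_force: [4.7, -6.1, 1.6]
grip_width: 0.0143
```

Call:
{"fn": "send_rows", "kwargs": {"deltas": [{"tx":0.16,"ty":-0.09,"tz":-0.01,"rx":0,"ry":0,"rz":0},{"tx":0.32,"ty":-0.18,"tz":-0.02,"rx":0,"ry":0,"rz":0}]}}

```text
time: 7.63
position: [0.4582, 0.3606, 0.121]
tool_rot: [0.708, 0.706, -0.0, 0.003]
ft_force: [5.1, -7.2, 0.7]
grip_width: 0.0148
```

Call:
{"fn": "send_rows", "kwargs": {"deltas": [{"tx":0.17,"ty":-0.08,"tz":-0.01,"rx":0,"ry":0,"rz":0},{"tx":0.33,"ty":-0.15,"tz":-0.02,"rx":0,"ry":0,"rz":0}]}}

```text
time: 7.8
position: [0.4564, 0.3638, 0.1211]
tool_rot: [0.708, 0.706, -0.0, 0.003]
ft_force: [4.4, -7.5, 1.3]
grip_width: 0.0145
```

Call:
{"fn": "send_rows", "kwargs": {"deltas": [{"tx":0.17,"ty":-0.07,"tz":-0.01,"rx":0,"ry":0,"rz":0},{"tx":0.35,"ty":-0.13,"tz":-0.02,"rx":0,"ry":0,"rz":0}]}}

```text
time: 7.97
position: [0.455, 0.3672, 0.1213]
tool_rot: [0.708, 0.706, -0.001, 0.002]
ft_force: [2.5, -6.8, 1.3]
grip_width: 0.0143
```

Call:
{"fn": "send_rows", "kwargs": {"deltas": [{"tx":0.18,"ty":-0.05,"tz":-0.01,"rx":0,"ry":0,"rz":0},{"tx":0.35,"ty":-0.1,"tz":-0.02,"rx":0,"ry":0,"rz":0}]}}

```text
time: 8.13
position: [0.4538, 0.3706, 0.1215]
tool_rot: [0.708, 0.706, -0.001, 0.002]
ft_force: [3.7, -7.8, 1.5]
grip_width: 0.0142
```

Call:
{"fn": "send_rows", "kwargs": {"deltas": [{"tx":0.18,"ty":-0.04,"tz":-0.01,"rx":0,"ry":0,"rz":0},{"tx":0.36,"ty":-0.07,"tz":-0.02,"rx":0,"ry":0,"rz":0}]}}

```text
time: 8.3
position: [0.4528, 0.374, 0.1216]
tool_rot: [0.708, 0.706, -0.001, 0.002]
ft_force: [3.3, -7.1, 1.5]
grip_width: 0.0147
```

Call:
{"fn": "send_rows", "kwargs": {"deltas": [{"tx":0.18,"ty":-0.02,"tz":-0.01,"rx":0,"ry":0,"rz":0},{"tx":0.37,"ty":-0.04,"tz":-0.02,"rx":0,"ry":0,"rz":0}]}}

```text
time: 8.47
position: [0.4521, 0.3775, 0.1218]
tool_rot: [0.708, 0.706, -0.002, 0.002]
ft_force: [3.0, -7.7, 2.1]
grip_width: 0.0141
```

Call:
{"fn": "send_rows", "kwargs": {"deltas": [{"tx":0.18,"ty":-0.01,"tz":-0.01,"rx":0,"ry":0,"rz":0},{"tx":0.37,"ty":-0.01,"tz":-0.02,"rx":0,"ry":0,"rz":0}]}}

```text
time: 8.63
position: [0.4518, 0.3811, 0.1219]
tool_rot: [0.708, 0.706, -0.002, 0.002]
ft_force: [1.8, -8.4, 3.0]
grip_width: 0.0146
```

Call:
{"fn": "send_rows", "kwargs": {"deltas": [{"tx":0.18,"ty":0,"tz":-0.01,"rx":0,"ry":0,"rz":0},{"tx":0.37,"ty":0.02,"tz":-0.02,"rx":0,"ry":0,"rz":0}]}}

```text
time: 8.8
position: [0.4516, 0.3846, 0.122]
tool_rot: [0.708, 0.706, -0.003, 0.002]
ft_force: [1.5, -9.6, 2.8]
grip_width: 0.0144
```

Call:
{"fn": "send_rows", "kwargs": {"deltas": [{"tx":0.18,"ty":0.02,"tz":-0.02,"rx":0,"ry":0,"rz":0},{"tx":0.36,"ty":0.05,"tz":-0.04,"rx":0,"ry":0,"rz":0}]}}

```text
time: 8.97
position: [0.4518, 0.388, 0.1223]
tool_rot: [0.708, 0.706, -0.003, 0.002]
ft_force: [1.5, -7.8, 2.0]
grip_width: 0.0147
```

Call:
{"fn": "send_rows", "kwargs": {"deltas": [{"tx":0.18,"ty":0.03,"tz":-0.02,"rx":0,"ry":0,"rz":0},{"tx":0.36,"ty":0.08,"tz":-0.04,"rx":0,"ry":0,"rz":0}]}}

```text
time: 9.13
position: [0.4523, 0.3914, 0.1225]
tool_rot: [0.708, 0.706, -0.003, 0.002]
ft_force: [1.0, -6.9, 1.9]
grip_width: 0.0146
```

Call:
{"fn": "send_rows", "kwargs": {"deltas": [{"tx":0.18,"ty":0.05,"tz":-0.02,"rx":0,"ry":0,"rz":0},{"tx":0.35,"ty":0.1,"tz":-0.04,"rx":0,"ry":0,"rz":0}]}}

```text
time: 9.3
position: [0.4529, 0.3948, 0.1227]
tool_rot: [0.708, 0.706, -0.004, 0.002]
ft_force: [1.8, -8.3, 0.2]
grip_width: 0.0143
```

Call:
{"fn": "send_rows", "kwargs": {"deltas": [{"tx":0.17,"ty":0.06,"tz":-0.01,"rx":0,"ry":0,"rz":0},{"tx":0.34,"ty":0.13,"tz":-0.02,"rx":0,"ry":0,"rz":0}]}}

```text
time: 9.47
position: [0.4538, 0.398, 0.1228]
tool_rot: [0.708, 0.706, -0.004, 0.001]
ft_force: [-1.1, -9.0, 2.3]
grip_width: 0.0147
```

Call:
{"fn": "send_rows", "kwargs": {"deltas": [{"tx":0.17,"ty":0.08,"tz":-0.02,"rx":0,"ry":0,"rz":0},{"tx":0.33,"ty":0.16,"tz":-0.03,"rx":0,"ry":0,"rz":0}]}}

```text
time: 9.63
position: [0.455, 0.4012, 0.123]
tool_rot: [0.708, 0.706, -0.005, 0.001]
ft_force: [-0.8, -8.5, 2.0]
grip_width: 0.0147
```

Call:
{"fn": "send_rows", "kwargs": {"deltas": [{"tx":0.16,"ty":0.09,"tz":-0.01,"rx":0,"ry":0,"rz":0},{"tx":0.32,"ty":0.18,"tz":-0.02,"rx":0,"ry":0,"rz":0}]}}

```text
time: 9.8
position: [0.4563, 0.4043, 0.1231]
tool_rot: [0.708, 0.706, -0.005, 0.001]
ft_force: [-1.5, -8.2, 3.0]
grip_width: 0.0148
```

Call:
{"fn": "send_rows", "kwargs": {"deltas": [{"tx":0.15,"ty":0.1,"tz":-0.02,"rx":0,"ry":0,"rz":0},{"tx":0.3,"ty":0.21,"tz":-0.03,"rx":0,"ry":0,"rz":0}]}}

```text
time: 9.97
position: [0.4579, 0.4072, 0.1233]
tool_rot: [0.708, 0.706, -0.006, 0.001]
ft_force: [-2.7, -8.2, 2.2]
grip_width: 0.0146
```

Call:
{"fn": "send_rows", "kwargs": {"deltas": [{"tx":0.14,"ty":0.11,"tz":-0.02,"rx":0,"ry":0,"rz":0},{"tx":0.28,"ty":0.23,"tz":-0.03,"rx":0,"ry":0,"rz":0}]}}

```text
time: 10.13
position: [0.4597, 0.4101, 0.1235]
tool_rot: [0.708, 0.706, -0.006, 0.0]
ft_force: [-4.3, -7.6, 3.1]
grip_width: 0.0144
```

Call:
{"fn": "send_rows", "kwargs": {"deltas": [{"tx":0.14,"ty":0.12,"tz":-0.02,"rx":0,"ry":0,"rz":0},{"tx":0.27,"ty":0.26,"tz":-0.03,"rx":0,"ry":0,"rz":0}]}}

```text
time: 10.3
position: [0.4618, 0.4128, 0.1237]
tool_rot: [0.709, 0.706, -0.007, -0.0]
ft_force: [-4.7, -7.0, 2.7]
grip_width: 0.0144
```

Call:
{"fn": "send_rows", "kwargs": {"deltas": [{"tx":0.12,"ty":0.14,"tz":-0.02,"rx":0,"ry":0,"rz":0},{"tx":0.24,"ty":0.28,"tz":-0.03,"rx":0,"ry":0,"rz":0}]}}

```text
time: 10.47
position: [0.464, 0.4154, 0.1239]
tool_rot: [0.709, 0.706, -0.007, -0.001]
ft_force: [-4.2, -6.3, 4.1]
grip_width: 0.0144
```

Call:
{"fn": "send_rows", "kwargs": {"deltas": [{"tx":0.11,"ty":0.14,"tz":-0.03,"rx":0,"ry":0,"rz":0},{"tx":0.22,"ty":0.29,"tz":-0.05,"rx":0,"ry":0,"rz":0}]}}

```text
time: 10.63
position: [0.4665, 0.4177, 0.1242]
tool_rot: [0.709, 0.706, -0.007, -0.001]
ft_force: [-6.3, -6.3, 2.4]
grip_width: 0.0142
```

Call:
{"fn": "send_rows", "kwargs": {"deltas": [{"tx":0.1,"ty":0.15,"tz":-0.02,"rx":0,"ry":0,"rz":0},{"tx":0.2,"ty":0.31,"tz":-0.03,"rx":0,"ry":0,"rz":0}]}}

```text
time: 10.8
position: [0.4691, 0.4199, 0.1244]
tool_rot: [0.709, 0.705, -0.007, -0.001]
ft_force: [-6.8, -5.1, 2.7]
grip_width: 0.0145
```

Call:
{"fn": "send_rows", "kwargs": {"deltas": [{"tx":0.09,"ty":0.16,"tz":-0.02,"rx":0,"ry":0,"rz":0},{"tx":0.17,"ty":0.33,"tz":-0.03,"rx":0,"ry":0,"rz":0}]}}

```text
time: 10.97
position: [0.472, 0.422, 0.1246]
tool_rot: [0.709, 0.705, -0.007, -0.002]
ft_force: [-8.4, -3.6, 2.0]
grip_width: 0.0143
```

Call:
{"fn": "send_rows", "kwargs": {"deltas": [{"tx":0.08,"ty":0.17,"tz":-0.02,"rx":0,"ry":0,"rz":0},{"tx":0.14,"ty":0.34,"tz":-0.03,"rx":0,"ry":0,"rz":0}]}}

```text
time: 11.13
position: [0.4751, 0.4239, 0.1249]
tool_rot: [0.709, 0.705, -0.007, -0.002]
ft_force: [-7.2, -2.0, 3.1]
grip_width: 0.0145
```

Call:
{"fn": "send_rows", "kwargs": {"deltas": [{"tx":0.06,"ty":0.17,"tz":-0.02,"rx":0,"ry":0,"rz":0},{"tx":0.12,"ty":0.35,"tz":-0.04,"rx":0,"ry":0,"rz":0}]}}

```text
time: 11.3
position: [0.4784, 0.4255, 0.1252]
tool_rot: [0.709, 0.705, -0.007, -0.003]
ft_force: [-8.5, -1.4, 2.6]
grip_width: 0.0149
```

Call:
{"fn": "send_rows", "kwargs": {"deltas": [{"tx":0.05,"ty":0.18,"tz":-0.02,"rx":0,"ry":0,"rz":0},{"tx":0.09,"ty":0.36,"tz":-0.04,"rx":0,"ry":0,"rz":0}]}}

```text
time: 11.47
position: [0.4818, 0.4268, 0.1255]
tool_rot: [0.709, 0.705, -0.007, -0.003]
ft_force: [-9.5, 0.1, 0.8]
grip_width: 0.0145
```

Call:
{"fn": "send_rows", "kwargs": {"deltas": [{"tx":0.03,"ty":0.18,"tz":-0.01,"rx":0,"ry":0,"rz":0},{"tx":0.06,"ty":0.36,"tz":-0.02,"rx":0,"ry":0,"rz":0}]}}

```text
time: 11.63
position: [0.4854, 0.4279, 0.1257]
tool_rot: [0.709, 0.705, -0.006, -0.003]
ft_force: [-8.6, 1.4, 0.7]
grip_width: 0.0146
```

Call:
{"fn": "send_rows", "kwargs": {"deltas": [{"tx":0.03,"ty":0.18,"tz":-0.01,"rx":0,"ry":0,"rz":0},{"tx":0.06,"ty":0.37,"tz":-0.02,"rx":0,"ry":0,"rz":0}]}}

```text
time: 11.8
position: [0.4892, 0.4289, 0.126]
tool_rot: [0.709, 0.705, -0.006, -0.004]
ft_force: [-9.9, 1.9, 1.3]
grip_width: 0.0146
```

Call:
{"fn": "send_rows", "kwargs": {"deltas": [{"tx":0.0,"ty":0.18,"tz":-0.01,"rx":0,"ry":0,"rz":0},{"tx":0.01,"ty":0.37,"tz":-0.02,"rx":0,"ry":0,"rz":0}]}}

```text
time: 11.97
position: [0.493, 0.4294, 0.1262]
tool_rot: [0.709, 0.705, -0.006, -0.004]
ft_force: [-8.5, 2.4, 0.5]
grip_width: 0.0144
```

Call:
{"fn": "send_rows", "kwargs": {"deltas": [{"tx":-0.01,"ty":0.18,"tz":-0.01,"rx":0,"ry":0,"rz":0},{"tx":-0.02,"ty":0.37,"tz":-0.02,"rx":0,"ry":0,"rz":0}]}}

```text
time: 12.13
position: [0.4969, 0.4296, 0.1265]
tool_rot: [0.709, 0.705, -0.005, -0.004]
ft_force: [-8.4, 3.3, -0.0]
grip_width: 0.0149
```

Call:
{"fn": "send_rows", "kwargs": {"deltas": [{"tx":-0.02,"ty":0.18,"tz":-0.01,"rx":0,"ry":0,"rz":0},{"tx":-0.05,"ty":0.36,"tz":-0.02,"rx":0,"ry":0,"rz":0}]}}

```text
time: 12.3
position: [0.5008, 0.4295, 0.1267]
tool_rot: [0.709, 0.705, -0.005, -0.004]
ft_force: [-8.3, 4.3, -0.6]
grip_width: 0.0147
```

Call:
{"fn": "send_rows", "kwargs": {"deltas": [{"tx":-0.02,"ty":0.18,"tz":-0.01,"rx":0,"ry":0,"rz":0},{"tx":-0.04,"ty":0.36,"tz":-0.02,"rx":0,"ry":0,"rz":0}]}}

```text
time: 12.47
position: [0.5045, 0.4292, 0.1269]
tool_rot: [0.709, 0.705, -0.004, -0.004]
ft_force: [-7.7, 2.9, 0.7]
grip_width: 0.0146
```

Call:
{"fn": "send_rows", "kwargs": {"deltas": [{"tx":-0.04,"ty":0.18,"tz":-0.01,"rx":0,"ry":0,"rz":0},{"tx":-0.09,"ty":0.35,"tz":-0.02,"rx":0,"ry":0,"rz":0}]}}

```text
time: 12.63
position: [0.5082, 0.4285, 0.1271]
tool_rot: [0.709, 0.705, -0.004, -0.004]
ft_force: [-7.0, 4.4, -0.2]
grip_width: 0.0144
```

Call:
{"fn": "send_rows", "kwargs": {"deltas": [{"tx":-0.06,"ty":0.17,"tz":-0.01,"rx":0,"ry":0,"rz":0},{"tx":-0.12,"ty":0.34,"tz":-0.02,"rx":0,"ry":0,"rz":0}]}}

```text
time: 12.8
position: [0.5118, 0.4275, 0.1274]
tool_rot: [0.709, 0.705, -0.004, -0.004]
ft_force: [-7.2, 4.3, -0.3]
grip_width: 0.0145
```

Call:
{"fn": "send_rows", "kwargs": {"deltas": [{"tx":-0.07,"ty":0.17,"tz":-0.01,"rx":0,"ry":0,"rz":0},{"tx":-0.15,"ty":0.34,"tz":-0.02,"rx":0,"ry":0,"rz":0}]}}

```text
time: 12.97
position: [0.5154, 0.4262, 0.1276]
tool_rot: [0.709, 0.705, -0.003, -0.004]
ft_force: [-5.9, 5.7, -1.5]
grip_width: 0.0143
```

Call:
{"fn": "send_rows", "kwargs": {"deltas": [{"tx":-0.08,"ty":0.16,"tz":-0.01,"rx":0,"ry":0,"rz":0},{"tx":-0.18,"ty":0.32,"tz":-0.02,"rx":0,"ry":0,"rz":0}]}}

```text
time: 13.13
position: [0.5188, 0.4246, 0.1278]
tool_rot: [0.709, 0.705, -0.003, -0.004]
ft_force: [-5.4, 6.1, -0.9]
grip_width: 0.0148
```

Call:
{"fn": "send_rows", "kwargs": {"deltas": [{"tx":-0.1,"ty":0.16,"tz":-0.01,"rx":0,"ry":0,"rz":0},{"tx":-0.2,"ty":0.31,"tz":-0.02,"rx":0,"ry":0,"rz":0}]}}

```text
time: 13.3
position: [0.5221, 0.4227, 0.128]
tool_rot: [0.709, 0.705, -0.003, -0.004]
ft_force: [-5.8, 4.4, -1.6]
grip_width: 0.0142
```

Call:
{"fn": "send_rows", "kwargs": {"deltas": [{"tx":-0.11,"ty":0.15,"tz":-0.01,"rx":0,"ry":0,"rz":0},{"tx":-0.23,"ty":0.29,"tz":-0.02,"rx":0,"ry":0,"rz":0}]}}

```text
time: 13.47
position: [0.5253, 0.4206, 0.1282]
tool_rot: [0.709, 0.705, -0.002, -0.004]
ft_force: [-5.3, 5.4, -0.9]
grip_width: 0.0145
```

Call:
{"fn": "send_rows", "kwargs": {"deltas": [{"tx":-0.12,"ty":0.14,"tz":-0.01,"rx":0,"ry":0,"rz":0},{"tx":-0.25,"ty":0.27,"tz":-0.02,"rx":0,"ry":0,"rz":0}]}}

```text
time: 13.63
position: [0.5281, 0.4183, 0.1285]
tool_rot: [0.709, 0.705, -0.002, -0.004]
ft_force: [-5.5, 5.4, -3.6]
grip_width: 0.0146
```

Call:
{"fn": "send_rows", "kwargs": {"deltas": [{"tx":-0.13,"ty":0.12,"tz":0,"rx":0,"ry":0,"rz":0},{"tx":-0.27,"ty":0.25,"tz":-0.01,"rx":0,"ry":0,"rz":0}]}}

```text
time: 13.8
position: [0.5309, 0.4157, 0.1286]
tool_rot: [0.709, 0.705, -0.002, -0.004]
ft_force: [-4.6, 6.7, -2.3]
grip_width: 0.0145
```

Call:
{"fn": "send_rows", "kwargs": {"deltas": [{"tx":-0.15,"ty":0.11,"tz":-0.01,"rx":0,"ry":0,"rz":0},{"tx":-0.29,"ty":0.22,"tz":-0.02,"rx":0,"ry":0,"rz":0}]}}

```text
time: 13.97
position: [0.5329, 0.4132, 0.1288]
tool_rot: [0.709, 0.705, -0.001, -0.004]
ft_force: [-6.3, 9.6, -2.1]
grip_width: 0.0149
```

Call:
{"fn": "send_rows", "kwargs": {"deltas": [{"tx":-0.08,"ty":0.06,"tz":0,"rx":0,"ry":0,"rz":0},{"tx":-0.08,"ty":0.06,"tz":0,"rx":0,"ry":0,"rz":0}]}}

```text
time: 14.13
position: [0.5329, 0.4132, 0.1288]
tool_rot: [0.709, 0.705, -0.001, -0.005]
ft_force: [-5.8, 9.6, -2.2]
grip_width: 0.0144
```

Call:
{"fn": "send_rows", "kwargs": {"deltas": [{"tx":-0.12,"ty":0.09,"tz":0,"rx":0,"ry":0,"rz":0},{"tx":-0.12,"ty":0.09,"tz":0,"rx":0,"ry":0,"rz":0}]}}

```text
time: 14.3
position: [0.5332, 0.4128, 0.1289]
tool_rot: [0.709, 0.705, -0.001, -0.006]
ft_force: [-7.3, 11.0, -2.3]
grip_width: 0.0149
```

Force climbs to 13 N with no further motion, so this is the stop (about 5.1 rad). I'll relax, release and lift.

Call:
{"fn": "send_rows", "kwargs": {"deltas": [{"tx":0.14,"ty":-0.1,"tz":0,"rx":0,"ry":0,"rz":0},{"tx":0.28,"ty":-0.2,"tz":0,"rx":0,"ry":0,"rz":0},{"tx":0.28,"ty":-0.2,"tz":0,"rx":0,"ry":0,"rz":0}]}}

```text
time: 14.55
position: [0.5327, 0.4134, 0.1288]
tool_rot: [0.709, 0.705, -0.002, -0.003]
ft_force: [-3.9, 4.2, -1.8]
grip_width: 0.0146
```

Call:
{"fn": "send_rows", "kwargs": {"deltas": [{"tx":0.28,"ty":-0.2,"tz":0,"rx":0,"ry":0,"rz":0},{"tx":0,"ty":0,"tz":0,"rx":0,"ry":0,"rz":0},{"tx":0,"ty":0,"tz":0,"rx":0,"ry":0,"rz":0},{"tx":0,"ty":0,"tz":0,"rx":0,"ry":0,"rz":0},{"tx":0,"ty":0,"tz":0,"rx":0,"ry":0,"rz":0}], "claw": 3.5}}

```text
time: 14.97
position: [0.5372, 0.4112, 0.1304]
tool_rot: [0.709, 0.705, 0.0, 0.0]
ft_force: [0.1, 0.0, 0.1]
grip_width: 0.0337
```

Call:
{"fn": "send_rows", "kwargs": {"deltas": [{"tx":0,"ty":0,"tz":-4,"rx":0,"ry":0,"rz":0},{"tx":0,"ty":0,"tz":-8,"rx":0,"ry":0,"rz":0},{"tx":-4,"ty":0,"tz":-9,"rx":0,"ry":0,"rz":0},{"tx":-8,"ty":0,"tz":-9,"rx":0,"ry":0,"rz":0},{"tx":-12,"ty":0,"tz":-9,"rx":0,"ry":0,"rz":0}]}}

```text
time: 15.38
position: [0.5368, 0.2909, 0.2221]
tool_rot: [0.708, 0.706, 0.002, 0.001]
ft_force: [0.2, -0.8, -0.4]
grip_width: 0.0348
```

Call:
{"fn": "send_rows", "kwargs": {"deltas": [{"tx":-4,"ty":-0.5,"tz":0,"rx":0,"ry":0,"rz":0.03},{"tx":-8,"ty":-1,"tz":0,"rx":0,"ry":0,"rz":0.06},{"tx":-12,"ty":-2,"tz":0,"rx":0,"ry":0,"rz":0.09},{"tx":-16,"ty":-3,"tz":0,"rx":0,"ry":0,"rz":0.12},{"tx":-20,"ty":-4,"tz":0,"rx":0,"ry":0,"rz":0.14}]}}

```text
time: 15.8
position: [0.4945, 0.0897, 0.2206]
tool_rot: [0.757, 0.653, 0.0, 0.001]
ft_force: [0.5, -0.4, 0.2]
grip_width: 0.0349
```

```bash
cat > m2.py <<'E'
from h import *
np.set_printoptions(precision=4,suppress=True)
c=snap('top','top4.png'); P=cloud(c); col=c['color'].astype(int)
reg=lambda lo,hi:((P>lo)&(P<hi)).all(-1)
Q=P[reg([.40,.28,.1],[.60,.48,.14])]; print('wheel',cv2.minEnclosingCircle(Q[:,:2].astype(np.float32)),np.median(Q[:,2]))
m=reg([.40,.15,.03],[.56,.322,.045]); Q=P[m]; print('handle',len(Q),Q.min(0),Q.max(0),np.median(Q[:,2]))
d=np.linalg.svd(Q[:,:2]-Q[:,:2].mean(0))[2][0]; d=d*np.sign(-d[1]); print('dir',np.arctan2(*d[::-1])+np.pi,'mean',Q.mean(0))
s=(Q[:,:2]-Q.mean(0)[:2])@d; print('end at',Q.mean(0)[:2]+d*s.max(), 'grip pt(end-19)',Q.mean(0)[:2]+d*(s.max()-.019))
m=reg([.30,.10,.002],[.53,.32,.013])&(col.min(-1)>150); m=cv2.morphologyEx(m.astype(np.uint8),cv2.MORPH_OPEN,np.ones((3,3))).astype(bool)
Q=P[m]; print('tile',len(Q),cv2.minAreaRect(Q[:,:2].astype(np.float32)),Q[:,:2].min(0),Q[:,:2].max(0),np.median(Q[:,2]))
for l in ['handle_grip','tile','press_axis']: 
    r=robot.tip_of(l,'top'); print(l,[(x['p'],x['xy'],w(c,x['xy'],{'handle_grip':.0345,'tile':0,'press_axis':.086}[l])) for x in r[:1]])
c=snap('side','side4.png')
i=cv2.imread('pics/top4.png')[150:280,190:360]; cv2.imwrite('pics/top4z.png',cv2.resize(i,None,fx=4,fy=4))
i=cv2.imread('pics/side4.png')[140:250,200:350]; cv2.imwrite('pics/side4z.png',cv2.resize(i,None,fx=5,fy=5,interpolation=cv2.INTER_CUBIC))
E
python3 m2.py
```

```text
wheel ((0.4972671866416931, 0.38273587822914124), 0.058079712092876434) 0.11911987822773702
handle 183 [0.4707 0.2498 0.0334] [0.4948 0.321  0.0417] 0.03762878870616275
dir 1.4285345040684563 mean [0.483  0.2864 0.0376]
end at [0.4778 0.2502] grip pt(end-19) [0.4805 0.269 ]
tile 2047 ((0.4352335035800934, 0.21794329583644867), (0.11984661966562271, 0.11978419125080109), 83.42253112792969) [0.3714 0.1542] [0.4978 0.2816] 0.007619727709789915
handle_grip [(0.56, [285.3, 217.5], array([0.4697, 0.2696, 0.0345]))]
tile [(0.79, [303.8, 234.3], array([0.4285, 0.2197, 0.    ]))]
press_axis [(0.69, [238.5, 206.4], array([0.4933, 0.3861, 0.086 ]))]
```

View pics/top4z.png

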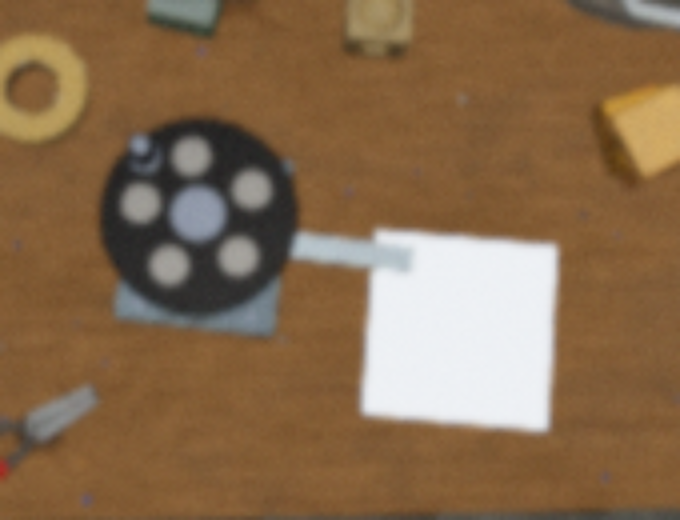

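View pics/side4z.png

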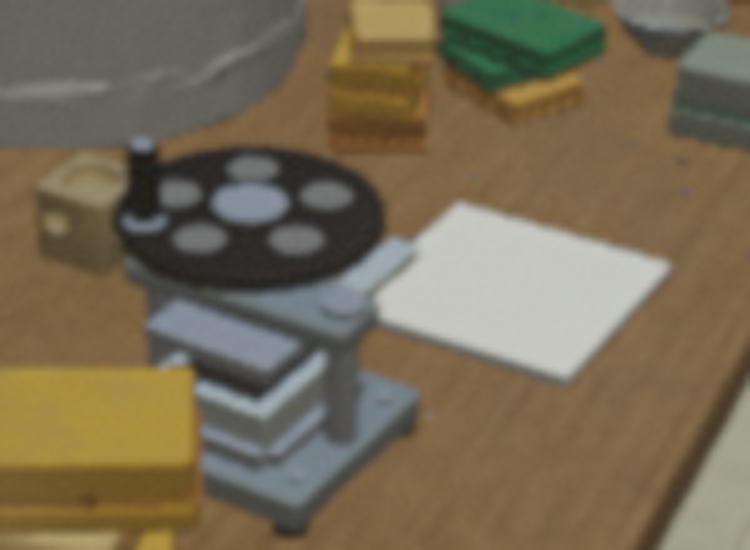

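```bash
python3 g.py .48 .266 .09 1.4285
python3 - <<'E'
from h import *
c=robot.camera('top'); P=cloud(c)
m=((P>[.5,.0,.02])&(P<[.66,.2,.12])).all(-1); Q=P[m]; print(Q.min(0),Q.max(0))
m=((P>[.40,.30,.008])&(P<[.452,.47,.028])).all(-1); Q=P[m]
b=[(yy,Q[(abs(Q[:,1]-yy)<.003)][:,0].min()) for yy in np.arange(.34,.44,.01)]; print(np.round(b,4)); print(np.polyfit(*np.array(b).T,1))
E
```

```text
t 16.05 pos [0.4956 0.0916 0.2206] q6 0.11 d cm [17.01 -4.1  13.06] rot [ 0.001 -0.001 -0.004] F [0.3 0.2 0.6]
[0.50367401 0.00361731 0.02011603] [0.65999343 0.14436329 0.11993119]
[[0.34   0.4333]
 [0.35   0.4333]
 [0.36   0.436 ]
 [0.37   0.4365]
 [0.38   0.439 ]
 [0.39   0.4393]
 [0.4    0.4421]
 [0.41   0.4422]
 [0.42   0.445 ]
 [0.43   0.4455]]
[0.14578883 0.3830866 ]
```

Call:
{"fn": "send_rows", "kwargs": {"deltas": [{"tx":4,"ty":-1.0,"tz":0,"rx":0,"ry":0,"rz":0},{"tx":8,"ty":-2,"tz":1,"rx":0,"ry":0,"rz":0},{"tx":12,"ty":-3,"tz":2,"rx":0,"ry":0,"rz":0},{"tx":16,"ty":-4.1,"tz":4,"rx":0,"ry":0,"rz":-0.003},{"tx":17,"ty":-4.1,"tz":7,"rx":0,"ry":0,"rz":-0.004}]}}

```text
time: 16.52
position: [0.4801, 0.273, 0.1522]
tool_rot: [0.753, 0.658, 0.005, 0.001]
ft_force: [0.6, 0.7, -0.7]
grip_width: 0.035
```

Call:
{"fn": "send_rows", "kwargs": {"deltas": [{"tx":0,"ty":0,"tz":3,"rx":0,"ry":0,"rz":0},{"tx":0,"ty":0,"tz":6,"rx":0,"ry":0,"rz":0},{"tx":0,"ty":0,"tz":6,"rx":0,"ry":0,"rz":0},{"tx":0,"ty":0,"tz":6,"rx":0,"ry":0,"rz":0}]}}

```text
time: 16.85
position: [0.4775, 0.2672, 0.0888]
tool_rot: [0.754, 0.657, -0.002, -0.001]
ft_force: [-0.1, -0.7, 0.0]
grip_width: 0.035
```

```bash
python3 g.py .48 .266 .0155 1.4285
```

```text
t 16.85 pos [0.4775 0.2672 0.0888] q6 0.44 d cm [-0.07  0.29  7.33] rot [-0.004  0.002  0.004] F [-0.1 -0.7  0. ]
```

Call:
{"fn": "send_rows", "kwargs": {"deltas": [{"tx":0,"ty":0,"tz":1.5,"rx":0,"ry":0,"rz":0},{"tx":0,"ty":0,"tz":1.5,"rx":0,"ry":0,"rz":0},{"tx":0,"ty":0,"tz":1.5,"rx":0,"ry":0,"rz":0}]}}

```text
time: 17.1
position: [0.4797, 0.2665, 0.0766]
tool_rot: [0.755, 0.656, 0.001, 0.0]
ft_force: [0.7, -0.8, 0.3]
grip_width: 0.0352
```

```bash
python3 g.py .48 .266 .0155 1.4285
```

```text
t 17.1 pos [0.4797 0.2665 0.0766] q6 0.44 d cm [-0.05  0.02  6.11] rot [ 0.002 -0.001  0.002] F [ 0.7 -0.8  0.3]
```

Call:
{"fn": "send_rows", "kwargs": {"deltas": [{"tx":0,"ty":0,"tz":2.5,"rx":0,"ry":0,"rz":0},{"tx":0,"ty":0,"tz":5,"rx":0,"ry":0,"rz":0},{"tx":0,"ty":0,"tz":6.0,"rx":0,"ry":0,"rz":0},{"tx":0,"ty":0,"tz":6.0,"rx":0,"ry":0,"rz":0},{"tx":0,"ty":0,"tz":6.0,"rx":0,"ry":0,"rz":0}]}}

```text
time: 17.52
position: [0.4795, 0.2661, 0.016]
tool_rot: [0.755, 0.655, 0.0, 0.0]
ft_force: [0.2, 0.5, -0.3]
grip_width: 0.035
```

```bash
python3 - <<'E'
from h import *
c=snap('side','side5.png')
i=cv2.imread('pics/side5.png')[120:240,200:350]; cv2.imwrite('pics/side5z.png',cv2.resize(i,None,fx=5,fy=5,interpolation=cv2.INTER_CUBIC))
E
python3 g.py .48 .266 .0155 1.4285
```

```text
t 17.57 pos [0.4799 0.2663 0.0165] q6 0.44 d cm [-0.03  0.01  0.1 ] rot [ 0.002 -0.001  0.001] F [0.3 0.5 0.4]
```

View pics/side5z.png

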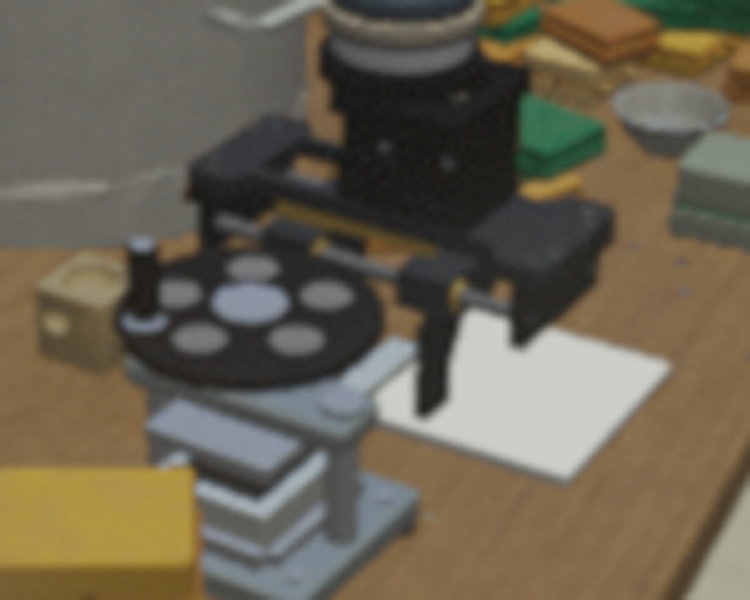

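The near finger is beside the handle with the tip low, clear of tile and wheel. Closing.

Call:
{"fn": "send_rows", "kwargs": {"deltas": [{"tx":0,"ty":0,"tz":0.05,"rx":0,"ry":0,"rz":0},{"tx":0,"ty":0,"tz":0.05,"rx":0,"ry":0,"rz":0},{"tx":0,"ty":0,"tz":0.05,"rx":0,"ry":0,"rz":0},{"tx":0,"ty":0,"tz":0.05,"rx":0,"ry":0,"rz":0}], "claw": 0.5, "squeeze": 10}}

```text
time: 17.9
position: [0.4794, 0.2661, 0.0153]
tool_rot: [0.755, 0.656, 0.001, 0.0]
ft_force: [0.3, -0.8, -0.1]
grip_width: 0.016
```

Call:
{"fn": "send_rows", "kwargs": {"deltas": [{"tx":0,"ty":0,"tz":0,"rx":0,"ry":0,"rz":0},{"tx":0,"ty":0,"tz":0,"rx":0,"ry":0,"rz":0},{"tx":0,"ty":0,"tz":0,"rx":0,"ry":0,"rz":0}], "squeeze": 55}}

```text
time: 18.15
position: [0.4795, 0.2661, 0.0149]
tool_rot: [0.755, 0.655, 0.001, 0.0]
ft_force: [0.4, -0.5, 1.6]
grip_width: 0.015
```

Call:
{"fn": "send_rows", "kwargs": {"deltas": [{"tx":-0.15,"ty":0,"tz":0,"rx":0,"ry":0,"rz":0},{"tx":-0.3,"ty":0,"tz":0,"rx":0,"ry":0,"rz":0},{"tx":-0.45,"ty":0,"tz":0,"rx":0,"ry":0,"rz":0}]}}

```text
time: 18.4
position: [0.4784, 0.2617, 0.0147]
tool_rot: [0.755, 0.656, 0.0, -0.0]
ft_force: [1.0, 2.6, 0.5]
grip_width: 0.0152
```

Call:
{"fn": "send_rows", "kwargs": {"deltas": [{"tx":-0.25,"ty":0,"tz":0,"rx":0,"ry":0,"rz":0},{"tx":-0.5,"ty":0,"tz":0,"rx":0,"ry":0,"rz":0},{"tx":-0.7,"ty":0,"tz":0,"rx":0,"ry":0,"rz":0}]}}

```text
time: 18.65
position: [0.4773, 0.2544, 0.0147]
tool_rot: [0.755, 0.656, 0.0, -0.0]
ft_force: [1.5, 1.6, 1.4]
grip_width: 0.015
```

Call:
{"fn": "send_rows", "kwargs": {"deltas": [{"tx":-0.3,"ty":0,"tz":0,"rx":0,"ry":0,"rz":0},{"tx":-0.6,"ty":0,"tz":0,"rx":0,"ry":0,"rz":0},{"tx":-0.9,"ty":0,"tz":0,"rx":0,"ry":0,"rz":0}]}}

```text
time: 18.9
position: [0.4759, 0.2453, 0.0146]
tool_rot: [0.755, 0.656, -0.0, -0.0]
ft_force: [0.4, 2.2, 0.3]
grip_width: 0.0151
```

Call:
{"fn": "send_rows", "kwargs": {"deltas": [{"tx":-0.3,"ty":0,"tz":0,"rx":0,"ry":0,"rz":0},{"tx":-0.6,"ty":0,"tz":0,"rx":0,"ry":0,"rz":0},{"tx":-0.9,"ty":0,"tz":0,"rx":0,"ry":0,"rz":0},{"tx":-1.2,"ty":0,"tz":0,"rx":0,"ry":0,"rz":0},{"tx":-1.5,"ty":0,"tz":0,"rx":0,"ry":0,"rz":0}]}}

```text
time: 19.32
position: [0.4737, 0.2304, 0.0146]
tool_rot: [0.755, 0.656, -0.0, -0.0]
ft_force: [-0.0, 1.6, 0.3]
grip_width: 0.0151
```

Call:
{"fn": "send_rows", "kwargs": {"deltas": [{"tx":-0.3,"ty":0,"tz":0,"rx":0,"ry":0,"rz":0},{"tx":-0.6,"ty":0,"tz":0,"rx":0,"ry":0,"rz":0},{"tx":-0.9,"ty":0,"tz":0,"rx":0,"ry":0,"rz":0},{"tx":-1.2,"ty":0,"tz":0,"rx":0,"ry":0,"rz":0},{"tx":-1.5,"ty":0,"tz":0,"rx":0,"ry":0,"rz":0}]}}

```text
time: 19.73
position: [0.4716, 0.2156, 0.0146]
tool_rot: [0.755, 0.656, -0.0, -0.0]
ft_force: [0.8, 1.5, -0.2]
grip_width: 0.0147
```

Call:
{"fn": "send_rows", "kwargs": {"deltas": [{"tx":-0.4,"ty":0,"tz":0,"rx":0,"ry":0,"rz":0},{"tx":-0.8,"ty":0,"tz":0,"rx":0,"ry":0,"rz":0},{"tx":-1.2,"ty":0,"tz":0,"rx":0,"ry":0,"rz":0},{"tx":-1.6,"ty":0,"tz":0,"rx":0,"ry":0,"rz":0},{"tx":-2,"ty":0,"tz":0,"rx":0,"ry":0,"rz":0}]}}

```text
time: 20.15
position: [0.4688, 0.1957, 0.0146]
tool_rot: [0.755, 0.656, -0.0, -0.0]
ft_force: [0.1, 0.6, -0.2]
grip_width: 0.0149
```

Call:
{"fn": "send_rows", "kwargs": {"deltas": [{"tx":-0.5,"ty":0,"tz":0,"rx":0,"ry":0,"rz":0},{"tx":-1.0,"ty":0,"tz":0,"rx":0,"ry":0,"rz":0},{"tx":-1.5,"ty":0,"tz":0,"rx":0,"ry":0,"rz":0},{"tx":-2.0,"ty":0,"tz":0,"rx":0,"ry":0,"rz":0},{"tx":-2.5,"ty":0,"tz":0,"rx":0,"ry":0,"rz":0}]}}

```text
time: 20.57
position: [0.4648, 0.1706, 0.0144]
tool_rot: [0.755, 0.656, -0.001, -0.0]
ft_force: [0.1, 0.1, -2.0]
grip_width: 0.0153
```

```bash
python3 - <<'E'
from h import *
c=snap('side','side6.png')
i=cv2.imread('pics/side6.png')[120:240,200:350]; cv2.imwrite('pics/side6z.png',cv2.resize(i,None,fx=5,fy=5,interpolation=cv2.INTER_CUBIC))
E
python3 g.py .4176 .1012 .0035 1.4285
```

```text
t 20.62 pos [0.4646 0.17   0.0144] q6 0.27 d cm [-7.47 -3.68  1.1 ] rot [-0.002  0.001  0.001] F [-0.8  0.  -1.8]
```

View pics/side6z.png

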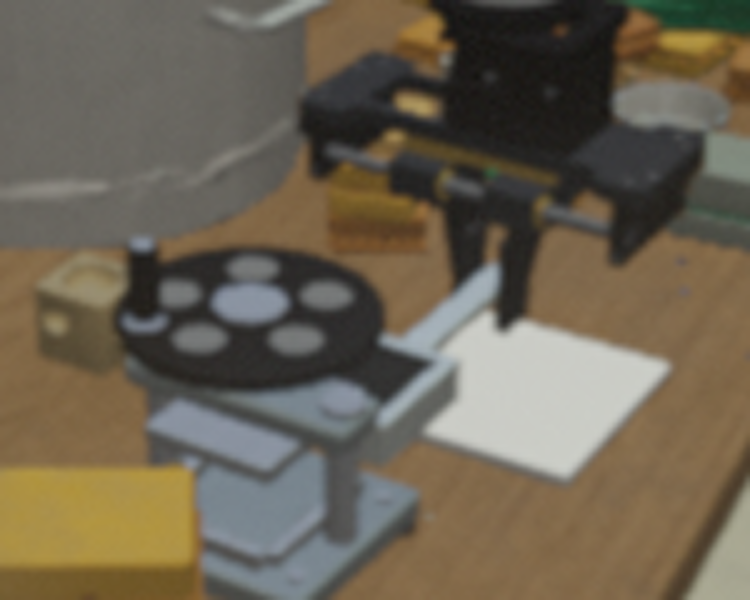

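The carrier is out and level, with its block at about (400,400) in the zoom, clear of the press. I'll carry it to the tile.

Call:
{"fn": "send_rows", "kwargs": {"deltas": [{"tx":-1.0,"ty":-0.4,"tz":-0.5,"rx":0,"ry":0,"rz":0},{"tx":-2.0,"ty":-1.2,"tz":-1.2,"rx":0,"ry":0,"rz":0},{"tx":-3.0,"ty":-2.2,"tz":-1.2,"rx":0,"ry":0,"rz":0},{"tx":-4.5,"ty":-3.2,"tz":-1.2,"rx":0,"ry":0,"rz":0},{"tx":-6.0,"ty":-3.68,"tz":-1.2,"rx":0,"ry":0,"rz":0}]}}

```text
time: 21.03
position: [0.4182, 0.1166, 0.0271]
tool_rot: [0.755, 0.656, -0.001, -0.001]
ft_force: [-0.2, -0.7, -2.0]
grip_width: 0.0153
```

Call:
{"fn": "send_rows", "kwargs": {"deltas": [{"tx":-1.0,"ty":0,"tz":0,"rx":0,"ry":0,"rz":0},{"tx":-1.5,"ty":0,"tz":0,"rx":0,"ry":0,"rz":0},{"tx":-1.5,"ty":0,"tz":0,"rx":0,"ry":0,"rz":0},{"tx":-1.5,"ty":0,"tz":0,"rx":0,"ry":0,"rz":0}]}}

```text
time: 21.37
position: [0.4196, 0.1021, 0.0268]
tool_rot: [0.756, 0.655, 0.001, 0.0]
ft_force: [-0.1, -0.2, -1.0]
grip_width: 0.0149
```

```bash
python3 - <<'E'
from h import *
c=snap('side','side7.png')
i=cv2.imread('pics/side7.png')[120:240,220:370]; cv2.imwrite('pics/side7z.png',cv2.resize(i,None,fx=5,fy=5,interpolation=cv2.INTER_CUBIC))
P=cloud(c)
m=((P>[.34,.14,.03])&(P<[.54,.30,.07])).all(-1); Q=P[m]; A=np.c_[Q[:,:2],np.ones(len(Q))]; s=np.linalg.lstsq(A,Q[:,2],rcond=None)[0]; print('plane',s,Q.min(0),Q.max(0),len(Q))
c=snap('top','top7.png'); P=cloud(c)
m=((P>[.34,.14,.035])&(P<[.54,.30,.07])).all(-1); Q=P[m]; A=np.c_[Q[:,:2],np.ones(len(Q))]; s=np.linalg.lstsq(A,Q[:,2],rcond=None)[0]; print('plane',s,Q.min(0),Q.max(0),len(Q))
for cam in ['side','top']: 
  r=robot.tip_of('block_center',cam); cc=c if cam=='top' else robot.camera('side'); print([(x['p'],x['xy'],w(cc,x['xy'],.044)) for x in r[:1]])
E
python3 g.py .4176 .1012 .0035 1.4285
```

```text
plane [ 0.07217436 -0.08548415  0.03577185] [0.40299892 0.14046675 0.03015206] [0.47165762 0.26175756 0.05566979] 687
plane [0.01584549 0.01482333 0.04122053] [0.40319654 0.14111874 0.03554454] [0.46875828 0.25799174 0.05727281] 823
[(0.94, [301.1, 185.9], array([0.43532807, 0.22822613, 0.044     ]))]
[(0.93, [307.1, 232.1], array([0.43104752, 0.21754757, 0.044     ]))]
t 21.62 pos [0.4189 0.1028 0.0266] q6 0.12 d cm [-0.17 -0.1   2.31] rot [ 0.    -0.     0.002] F [ 0.4 -0.1 -1.6]
```

View pics/side7z.png

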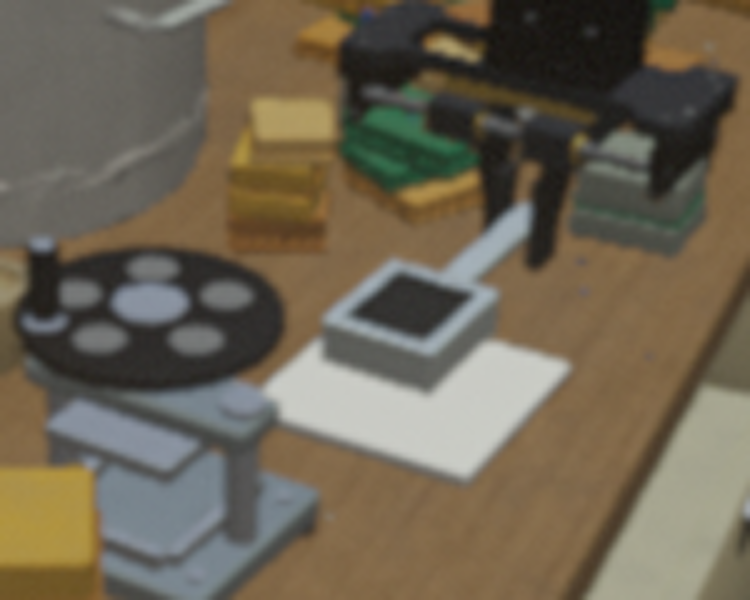

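View pics/top7.png

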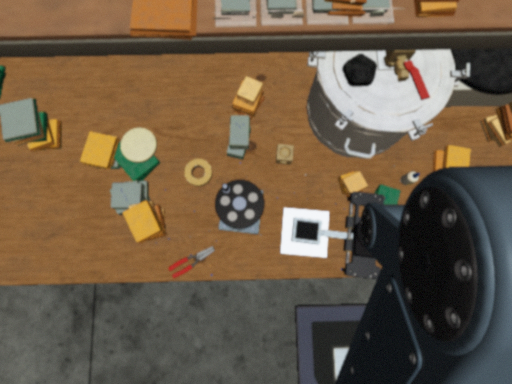

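Call:
{"fn": "send_rows", "kwargs": {"deltas": [{"tx":0,"ty":0,"tz":0.7,"rx":0,"ry":0,"rz":0},{"tx":0,"ty":0,"tz":1.4,"rx":0,"ry":0,"rz":0},{"tx":0,"ty":0,"tz":1.8,"rx":0,"ry":0,"rz":0},{"tx":0,"ty":0,"tz":2.1,"rx":0,"ry":0,"rz":0},{"tx":0,"ty":0,"tz":2.1,"rx":0,"ry":0,"rz":0}]}}

```text
time: 22.03
position: [0.4182, 0.1024, 0.0048]
tool_rot: [0.755, 0.655, -0.0, -0.0]
ft_force: [0.4, 0.9, -0.1]
grip_width: 0.015
```

Call:
{"fn": "send_rows", "kwargs": {"deltas": [{"tx":0,"ty":0,"tz":0.1,"rx":0,"ry":0,"rz":0},{"tx":0,"ty":0,"tz":0.2,"rx":0,"ry":0,"rz":0},{"tx":0,"ty":0,"tz":0.2,"rx":0,"ry":0,"rz":0}]}}

```text
time: 22.28
position: [0.4184, 0.1023, 0.0036]
tool_rot: [0.755, 0.656, -0.0, -0.0]
ft_force: [-1.0, -0.9, -0.8]
grip_width: 0.0151
```

Call:
{"fn": "send_rows", "kwargs": {"deltas": [{"tx":0,"ty":0,"tz":0.05,"rx":0,"ry":0,"rz":0},{"tx":0,"ty":0,"tz":0.08,"rx":0,"ry":0,"rz":0},{"tx":0,"ty":0,"tz":0.08,"rx":0,"ry":0,"rz":0}]}}

```text
time: 22.53
position: [0.4185, 0.1022, 0.0031]
tool_rot: [0.755, 0.656, -0.0, 0.0]
ft_force: [-1.0, -1.8, 1.9]
grip_width: 0.0151
```

```bash
python3 - <<'E'
from h import *
c=snap('side','side8.png')
i=cv2.imread('pics/side8.png')[120:240,220:370]; cv2.imwrite('pics/side8z.png',cv2.resize(i,None,fx=5,fy=5,interpolation=cv2.INTER_CUBIC))
E
python3 g.py .4176 .1012 .0035 1.4285
```

```text
t 22.58 pos [0.4184 0.1022 0.003 ] q6 0.12 d cm [-0.12 -0.07 -0.05] rot [-0.     0.     0.001] F [-0.2 -2.4  0.8]
```

View pics/side8z.png

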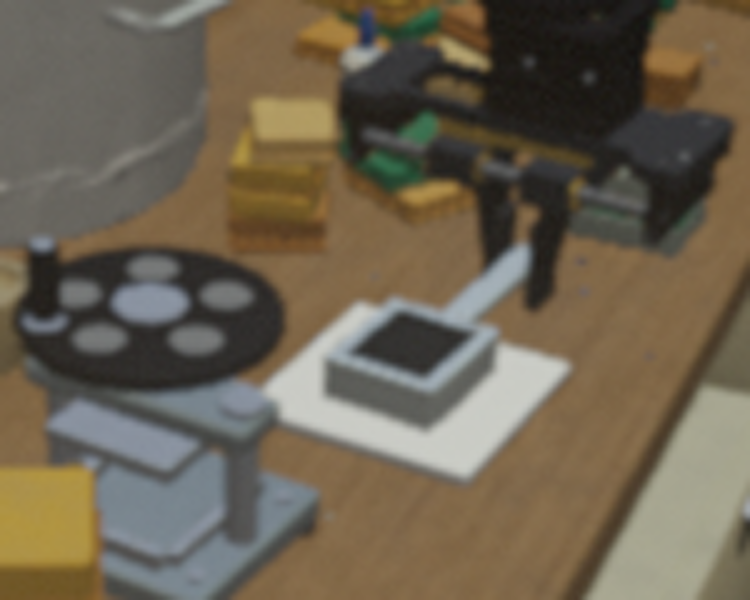

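The block rests centred on the tile and the force has turned positive. Releasing.

Call:
{"fn": "send_rows", "kwargs": {"deltas": [{"tx":0,"ty":0,"tz":0,"rx":0,"ry":0,"rz":0},{"tx":0,"ty":0,"tz":0,"rx":0,"ry":0,"rz":0},{"tx":0,"ty":0,"tz":0,"rx":0,"ry":0,"rz":0},{"tx":0,"ty":0,"tz":0,"rx":0,"ry":0,"rz":0},{"tx":0,"ty":0,"tz":0,"rx":0,"ry":0,"rz":0}], "claw": 3.5, "squeeze": 10}}

```text
time: 23.0
position: [0.4187, 0.1024, 0.0029]
tool_rot: [0.755, 0.656, 0.0, 0.0]
ft_force: [0.2, -0.5, 0.6]
grip_width: 0.0335
```

Call:
{"fn": "send_rows", "kwargs": {"deltas": [{"tx":0,"ty":0,"tz":-2,"rx":0,"ry":0,"rz":0},{"tx":0,"ty":0,"tz":-5,"rx":0,"ry":0,"rz":0},{"tx":0,"ty":0,"tz":-9,"rx":0,"ry":0,"rz":0},{"tx":0,"ty":0,"tz":-13,"rx":0,"ry":0,"rz":0},{"tx":-4,"ty":0,"tz":-16,"rx":0,"ry":0,"rz":0}]}}

```text
time: 23.42
position: [0.4156, 0.0721, 0.1611]
tool_rot: [0.753, 0.658, 0.003, 0.002]
ft_force: [0.6, -1.0, 0.2]
grip_width: 0.0351
```

Call:
{"fn": "send_rows", "kwargs": {"deltas": [{"tx":-4,"ty":0,"tz":0,"rx":0,"ry":0,"rz":0},{"tx":-8,"ty":0,"tz":0,"rx":0,"ry":0,"rz":0},{"tx":-12,"ty":0,"tz":0,"rx":0,"ry":0,"rz":0},{"tx":-12,"ty":0,"tz":0,"rx":0,"ry":0,"rz":0},{"tx":-12,"ty":0,"tz":0,"rx":0,"ry":0,"rz":0}]}}

```text
time: 23.83
position: [0.3969, -0.0516, 0.158]
tool_rot: [0.757, 0.653, 0.0, 0.0]
ft_force: [-0.7, 1.4, 0.6]
grip_width: 0.0347
```

```bash
python3 - <<'E'
from h import *
np.set_printoptions(precision=4,suppress=True)
c=snap('side','side9.png')
i=cv2.imread('pics/side9.png')[120:240,220:370]; cv2.imwrite('pics/side9z.png',cv2.resize(i,None,fx=5,fy=5,interpolation=cv2.INTER_CUBIC))
c=snap('top','top9.png'); P=cloud(c)
m=((P>[.36,.18,.024])&(P<[.50,.26,.05])).all(-1); Q=P[m]; A=np.c_[Q[:,:2],np.ones(len(Q))]; s=np.linalg.lstsq(A,Q[:,2],rcond=None)[0]; print('plane',s,np.median(Q[:,2]),cv2.minAreaRect(Q[:,:2].astype(np.float32)))
r=robot.tip_of('block_center','top'); print([(x['p'],x['xy'],w(c,x['xy'],.02)) for x in r[:1]])
Q=P[((P>[.40,.28,.1])&(P<[.60,.48,.14])).all(-1)]; print('wheel',cv2.minEnclosingCircle(Q[:,:2].astype(np.float32)))
E
python3 g.py .4176 .1012 .0035 1.4285
```

```text
plane [-0.0048  0.0035  0.0323] 0.031047898094590243 ((0.43429088592529297, 0.21698936820030212), (0.07561174780130386, 0.06014420464634895), 81.70996856689453)
[(0.71, [308.4, 235.6], array([0.4237, 0.211 , 0.02  ]))]
wheel ((0.49703338742256165, 0.38282570242881775), 0.057839859277009964)
t 23.98 pos [ 0.3965 -0.0483  0.1577] q6 -0.26 d cm [15.09  0.02 15.42] rot [-0.001 -0.001  0.002] F [-0.5 -0.6  0.5]
```

View pics/side9z.png

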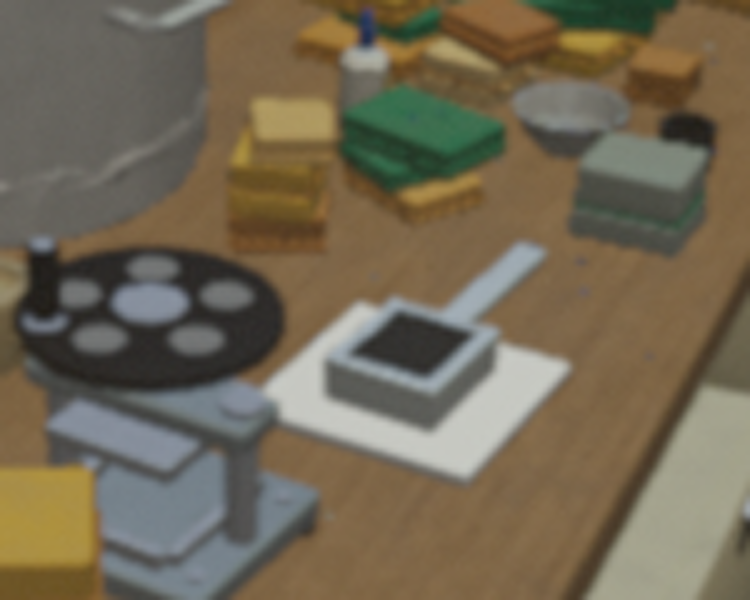

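View pics/top9.png

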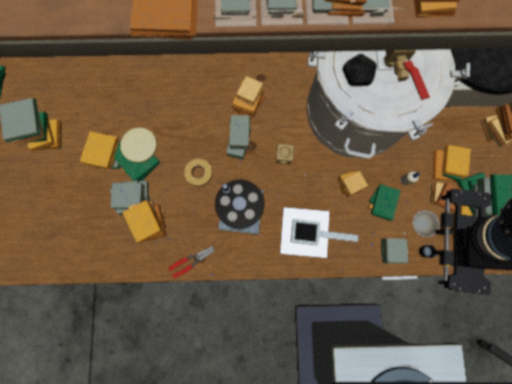

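```bash
python3 -c "
from rig import robot
print(robot.hand_in())"
```

```text
the job is handed in; nothing more can be done
None
```

The job is done and handed in at about 24 s of the 64 s allowed: the carrier's block lies flat on the middle of the tile. `hand_in` gives no verdict, so this rests on my own checks.

- **Screw:** I led the crank about 5.1 rad clockwise. At the stop the force rose from about 8 N to 13 N with almost no further motion. I then relaxed the hand and let go. The wheel had risen 12 mm.
- **Drawing out:** The carrier came straight and level along the press axis, with under about 3 N of pull throughout.
- **Placing:** The block's centre measures (0.434, 0.217) against the tile's (0.435, 0.218), about 1 mm off. Its tilt is about 0.006 rad, inside the 0.06 limit.
- **Press:** The handwheel's centre is still within 0.5 mm of where it started. I did not measure the press's front edge or its lean separately.
- **Other things:** In the last picture the tape, cutters and brass block look unmoved. I judged that by eye and did not measure it.
- **Robot:** The arm is clear of everything, with the fingers' tips 16 cm up.

One check disagreed. The network's point for the block's centre was about 13 mm away from the depth-map fit, at (0.424, 0.211). I trusted the fit, which matches the picture, and either value is within the 30 mm limit.

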